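# Unmould rock specimens and set the bench magnifier over them

### The arm

A 7-joint arm with a two-finger parallel gripper is mounted at the origin on the work surface. World frame = base frame: x ahead of the robot, y to its left, z up, the work surface at z = 0. Lengths are in m, angles in rad, forces in N, time in s.
With the tool pointing down it reaches from about 0.425 to 0.875 m from the base axis. Payload 4.7 kg.
Tool frame: the origin (TCP) lies at the very end of the fingers, on their centre line; the grasp point (between the pads) lies 19 mm behind it; z points along the fingers, y is the direction in which the jaws open and shut (so a half turn about z gives the same grasp; the last joint's range is limited). The gripper opens to 87 mm and grips with 3 to 60 N. Pads are 19 mm wide; open, the fingers measure 117 mm over their backs; the gripper's body (75 mm by 190 mm) begins 51 mm behind the grasp point.
Start: joints at [1.14, 0.321, -0.07, 1.45, 0.023, 1.371, -0.057], TCP at [0.28, -0.587, 0.223] pointing down, gripper open.
Joint ranges: [-2.86, 2.86], [-0.3, 2.09], [-1.38, 1.24], [0.06, 2.45], [-1.56, 4.7], [0.09, 2.05], [-2.69, 2.69]. Speed limits (rad/s): [2.57, 2.57, 3.14, 3.14, 3.14, 3.14, 3.14].

### API

Orientations are given as a unit quaternion [x, y, z, w].
In Python, from rig import state, get_image, camera_model, finish_job gives the robot as it stands.
- The arm moves only by the tool send_rows, never from a script. Its argument "rows" is a list of rows, each a list of 4 numbers: the shift along the tool's x, y, z in mm, then the turn about the tool's z in degrees. In form: [[dx, dy, dz, yaw], ...]. A call has 1 to 8 rows; each row is the pose to reach, as a shift and turn from the pose commanded when the call began, along the tool's axes at that moment; what a row does not reach only later rows make up. A row lasts 1/8 s, in which the tool goes at most 62.5 mm and 10.7 degrees, less where a joint would pass 70% of its speed; a pose out of reach is approached as far as the arm can. A call with a gripper value outside its range is refused whole. "hand" is the closure, from 0 (fully open) to 1 (shut), set as the call begins (left out, the last holds). The fingers move at their own pace and stop on an object; the grip force is fixed at half the most. Time passes only in rows, so rows that repeat a pose let the fingers close. It gives the time, the measured TCP pose, the force and the opening at its end, in the units of the state.
- state(): the state, without advancing time (a new reading comes with each control period).
- get_image(name): name is "scene" or "top" or "wrist"; returns the picture (384x512x3 uint8, blue, green, red); there is no depth.
- camera_model(name): a dict with "fx", "fy", "cx", "cy" (pixels), "k1" (the pictures are not rectified: a ray, as slopes to the right and down, at radius r is drawn at 1 + k1 r^2 times it, then the intrinsics apply), "pose" (4x4, takes a point from camera to world coordinates). Camera axes: x right, y up, looking along -z (the intrinsics and any distortion apply to the point x, -y, -z); pixel columns grow to the right and rows downward; lengths in m; the calibration is good to about 2 mm. A picture is of the moment at which its call begins: read the wrist's pose just before it. camera_model takes no time and is no camera call; for the wrist camera it gives the pose at the moment of the call.
- finish_job(): hands the job in, once; it reports no verdict.
The state is a dict: "time_s": time; "joint_pos": joint angles; "qvel": joint speeds; "joint_efforts": joint torques, N m; "tool_pos": TCP position; "tool_rot": TCP orientation; "contact_force": force on the tool from outside, world axes, zero at the start; "torque": the same for the moment, N m; "finger_gap": finger opening in m.
Only numpy, scipy, OpenCV 4.12 (cv2) and the standard library are available. Lean on these libraries where they do the work, as an engineer would, in place of code of your own. Each camera call takes 0.05 s, during which the arm holds its last target.

### The job

The resin blocks in the blue mould are to be inspected, but the magnifier has been left lying low over the viewing tray: first tip its head up (the red bar is its handle) to 60 degrees or steeper, then swing it (the black knob is the handle) about a quarter turn to either side, clear of the tray. Lift every resin block out of the mould and set it flat in the tray, stone face up; then swing the magnifier back square over the tray (swivel at its green zero mark), lower its head to a tilt of 30 degrees, and let go; do not press on the glass, and leave everything else on the bench alone.

Things in the scene. Friction and masses are not known exactly. Their poses are not given: they have to be found in the camera images.
- stand: Inspection stand, fixed to the bench: grey base plate 310 x 250 mm, 12 mm thick, with the viewing tray on it and a 28 mm steel post behind the tray carrying the magnifier. Origin on the bench under the tray centre; own x runs from tray to post (post axis at x = +175 mm), own y across the tray (to the left when looking along +x). The stand may be on the left or right of the bench.
- tray (a point): Centre of the viewing tray's white floor, 12 mm above the bench; axes as the stand's. The tray is 130 mm (x) by 220 mm (y) inside, with an 8 mm high, 6 mm thick steel rim. There is room for 2 x 3 blocks, long sides along x.
- swivel (a joint): Swivel of the magnifier arm about the vertical post, rad. 0 = arm square over the tray, pointing along the stand's -x (over the green mark on the white disc under the hub); positive is counter-clockwise from above; stops at +-1.9. Stiff friction (about 0.4 N m), stays where left.
- swivel_axis (a point): Point on the swivel axis at the foot of the arm's hub, 146 mm above the bench (axis vertical).
- swivel_knob (a point): Grip point on the black upright round knob on the swivel arm: 18 mm diameter, 50 mm tall from the arm's top (170 mm above the bench) to 220 mm; this point is 204 mm above the bench, 62 mm from the swivel axis. The knob turns with the arm and can be gripped from above with any finger direction.
- tilt (a joint): Tilt of the magnifier head, rad. 0 = lens level; grows as the head's free end (with the red bar) rises; range 0 to 1.3; 30 degrees = 0.524. Stiff friction (about 0.6 N m), stays where left.
- tilt_axis (a point): Point on the tilt hinge, 161 mm above the bench and 120 mm out along the arm from the swivel axis; the hinge axis is horizontal, across the arm.
- tilt_bar (a point): Middle of the red round bar at the free end of the magnifier head: 10 mm diameter, 80 mm long, parallel to the tilt hinge and 157 mm from it; held on two thin rods 80 mm apart. 43 mm of free space lies between the bar's surface and the lens frame. The bar may turn between the fingers.
- lens: Glass of the magnifier, 70 x 122 x 6 mm, in a white frame 14 mm thick (152 mm wide, from the tilt hinge to 109 mm out). Origin at its centre, 60 mm from the tilt hinge.
- mould: Blue silicone casting mould, fixed to the bench, 135 (own x) x 215 (own y) x 16 mm high. Origin centre of underside. Six open pockets 47 x 37 mm, 10 mm deep (floor 6 mm above the bench), at own x = -32, +32 mm and y = -78, 0, +78 mm. A block in a pocket stands 12 mm proud, long side along own x. Some pockets may be empty.
- dropper: Bystander: small amber dropper bottle with a white cap, 32 mm diameter, 75 mm tall, origin centre of underside.
- loupe: Bystander: folding pocket lens, dark disc 38 mm across, 12 mm high, with a steel tab. Origin under the disc.
- brush: Bystander: brush lying on the left of the bench, about 200 mm long.
- tape: Bystander: yellow tape measure case, 65 x 40 x 62 mm, origin centre of underside.
- mug: Bystander: blue mug, 80 mm across, 95 mm tall, origin centre of underside.
- core_stub: Bystander: grey stub of drill core lying on the bench near the robot, 47 mm diameter, 90 mm long; origin on the bench under its middle.
- block1: Rectangular amber resin block, a pale grey stone slice set flush in its top; 44 (own x) x 34 (own y) x 22 mm high, about 60 g. Origin: centre of its underside; z up out of the stone face. May be absent (None).
- block2: Rectangular amber resin block, a near-black stone slice set flush in its top; 44 (own x) x 34 (own y) x 22 mm high, about 60 g. Origin: centre of its underside; z up out of the stone face. May be absent (None).
- block3: Rectangular amber resin block, a white stone slice set flush in its top; 44 (own x) x 34 (own y) x 22 mm high, about 60 g. Origin: centre of its underside; z up out of the stone face. May be absent (None).
- block4: Rectangular amber resin block, a brick-red stone slice set flush in its top; 44 (own x) x 34 (own y) x 22 mm high, about 60 g. Origin: centre of its underside; z up out of the stone face. May be absent (None).
- block5: Rectangular amber resin block, a green stone slice set flush in its top; 44 (own x) x 34 (own y) x 22 mm high, about 60 g. Origin: centre of its underside; z up out of the stone face. May be absent (None).
- block6: Rectangular amber resin block, a tan stone slice set flush in its top; 44 (own x) x 34 (own y) x 22 mm high, about 60 g. Origin: centre of its underside; z up out of the stone face. May be absent (None).

How it is judged:
By the outcome, as a careful person would: the job done as asked, in the order asked, and still so for the second after the job is handed in, with the robot touching nothing.
Of block1, block2, block3, block4, block5, block6 only 4 to 6 are there at a start; the rules pass over those that are not, and their reading is None.
At some moment in a run one of block1, block2, block3, block4, block5, block6 may be knocked a few centimetres aside while the robot is not near it.
It also fails if it takes over 210 s, if anything falls off the work surface, if the arm or the gripper's body presses on something with over 40 N, if the wrist force passes 120 N, or if a joint passes its speed limit or range.

## Working session

There is one attempt and no reset: what is moved stays moved. The work goes in short steps, Python scripts to look and compute and a tool call to move; the robot and the scene stay as the last step left them, time stands still between calls to the robot, and variables do not carry over. Pictures are saved under pics/ and viewed, and the job is handed in when it is done.

Besides the shell and the picture viewer there is one more tool, called after "Call:" by a JSON object that holds its "method" and its "body". send_rows: Moves the arm, as the interface text tells. Its arguments: {"type":"object","properties":{"rows":{"type":"array"},"hand":{"type":"number"}},"required":["rows"]}

```bash
ls; mkdir -p pics
python3 - <<'E'
from rig import *
import cv2
print(state())
for n in ("scene","top","wrist"):
    m=camera_model(n);print(n,m)
    cv2.imwrite(f"pics/{n}0.png",get_image(n))
E
```

```text
pics
{'time_s': 0.0, 'joint_pos': array([ 1.14007299,  0.32184195, -0.07007218,  1.4516645 ,  0.02258993,
        1.37077737, -0.05691453]), 'qvel': array([ 0.00011874,  0.00088594,  0.00073826, -0.00117693, -0.00086497,
       -0.0009163 , -0.0002813 ]), 'joint_efforts': array([-9.09007031e-05, -4.91289282e+01, -4.04202528e-01, -3.12525308e+01,
       -6.39335182e-02,  4.35924833e-02,  1.60478262e-04]), 'tool_pos': array([ 0.27941165, -0.58627913,  0.22145437]), 'tool_rot': array([ 9.75367664e-01,  2.20583347e-01, -2.54049481e-04, -9.17707265e-04]), 'contact_force': array([-0.17515919, -0.28575414,  0.27709271]), 'torque': array([ 0.02349335,  0.0085691 , -0.04308938]), 'finger_gap': 0.08673327221503002}
scene {'fx': 428.3003162731207, 'fy': 428.3003162731207, 'cx': 256.40268714016145, 'cy': 185.33629086671596, 'k1': -0.007900703410759897, 'pose': array([[ 0.85323702, -0.38638796,  0.35027265,  0.94175185],
       [ 0.52145259,  0.62100163, -0.5851873 , -0.72272304],
       [ 0.00858944,  0.68195405,  0.73134458,  1.06985493],
       [ 0.        ,  0.        ,  0.        ,  1.      
[... 178 characters left out ...]
020e-01, -6.54305256e-02,
         4.10572086e-01],
       [-9.99899517e-01, -1.39120167e-02, -2.72262632e-03,
        -4.54689696e-04],
       [-3.62680642e-03,  6.53866397e-02,  9.97853413e-01,
         1.67499633e+00],
       [ 0.00000000e+00,  0.00000000e+00,  0.00000000e+00,
         1.00000000e+00]])}
wrist {'fx': 331.17706731984345, 'fy': 331.17706731984345, 'cx': 258.68619997285646, 'cy': 193.26081716470935, 'k1': -0.0969096195503561, 'pose': array([[ 0.43010913,  0.86195945,  0.26838787,  0.35326899],
       [-0.90277592,  0.41110147,  0.1264564 , -0.55088998],
       [-0.00133436, -0.29668416,  0.95497473,  0.38268546],
       [ 0.        ,  0.        ,  0.        ,  1.        ]])}
```

View pics/scene0.png

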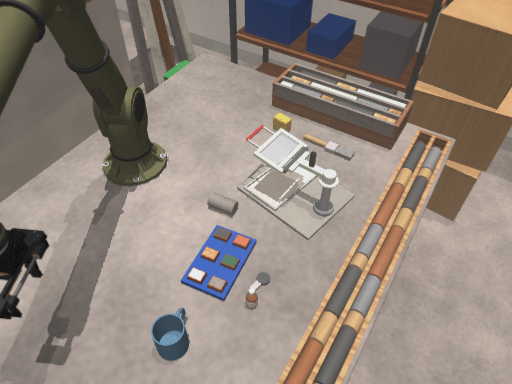

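View pics/top0.png

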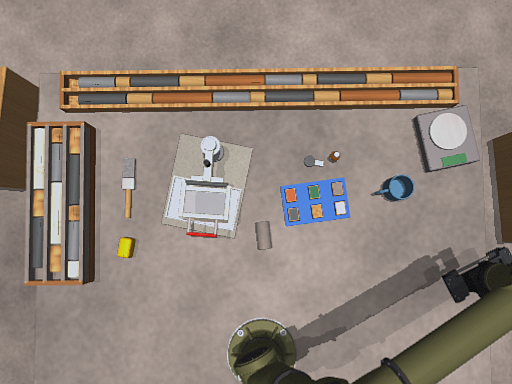

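View pics/wrist0.png

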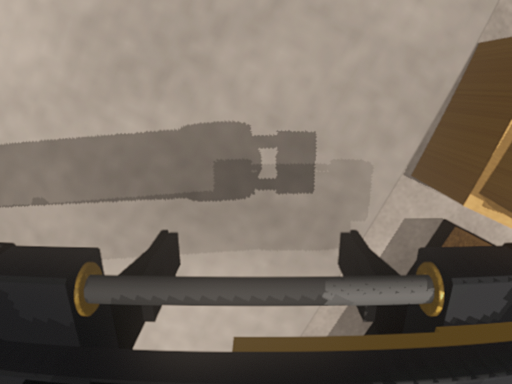

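The scene view shows all six blocks in the mould. In the top view the stand is on the left (bar ~(203,232), post ~(210,148)) and the mould sits at ~(315,200).

```bash
cat > h.py <<'E'
import numpy as np, cv2
from rig import *
from scipy.spatial.transform import Rotation as R
def ray(m,uv):
    uv=np.atleast_2d(np.array(uv,float))
    K=np.array([[m['fx'],0,m['cx']],[0,m['fy'],m['cy']],[0,0,1]])
    p=cv2.undistortPoints(uv.reshape(-1,1,2),K,np.array([m['k1'],0,0,0,0.]))[:,0]
    d=np.c_[p[:,0],-p[:,1],-np.ones(len(p))]
    P=np.array(m['pose']); return P[:3,3], d@P[:3,:3].T
def toz(m,uv,z):
    o,d=ray(m,uv); return o+d*((z-o[2])/d[:,2])[:,None]
def proj(m,X):
    X=np.atleast_2d(X); P=np.array(m['pose']); c=(X-P[:3,3])@P[:3,:3]
    x=c[:,0]/-c[:,2]; y=-c[:,1]/-c[:,2]; s=1+m['k1']*(x*x+y*y)
    return np.c_[m['fx']*x*s+m['cx'], m['fy']*y*s+m['cy']]
def tri(ma,ua,mb,ub):
    o1,d1=ray(ma,ua);o2,d2=ray(mb,ub);d1=d1[0];d2=d2[0]
    A=np.c_[d1,-d2];t=np.linalg.lstsq(A,o2-o1,rcond=None)[0]
    a=o1+d1*t[0];b=o2+d2*t[1];return (a+b)/2,np.linalg.norm(a-b)
def shot(n,name,crop=None,k=1):
    m=camera_model(n);im=get_image(n);v=im
    np.savez('pics/'+name+'.npz',im=im,**{k_:np.array(x) for k_,x in m.items()})
    if crop: x0,y0,x1,y1=crop;v=im[y0:y1,x0:x1]
    if k!=1:v=cv2.resize(v,None,fx=k,fy=k,interpolation=cv2.INTER_CUBIC)
    cv2.imwrite('pics/'+name+'.png',v);return m,im
def yawof(rot): 
    x=R.from_quat(rot).apply([1,0,0]);return np.degrees(np.arctan2(x[1],x[0]))
def go(target,yaw=None):
    """shift in tool axes (mm) from present measured pose to TCP target; yaw = world heading of tool x, deg"""
    s=state();r=R.from_quat(s['tool_rot']);d=r.inv().apply(np.array(target)-s['tool_pos'])*1000
    y0=yawof(s['tool_rot']);dy=None if yaw is None else -((yaw-y0+180)%360-180)
    print('tcp',s['tool_pos'].round(4),'yaw',round(y0,2),'shift',d.round(1),'turn',None if dy is None else round(dy,2),'j7',s['joint_pos'][6].round(2),'t',round(s['time_s'],2),'gap',round(s['finger_gap'],4))
E
python3 - <<'E'
from h import *
mt=camera_model('top');im=cv2.imread('pics/top0.png');ims=cv2.imread('pics/scene0.png');ms=camera_model('scene')
def masks(im):
    h=cv2.cvtColor(im,cv2.COLOR_BGR2HSV);
    return dict(blue=cv2.inRange(h,(110,150,60),(128,255,255)),red=cv2.inRange(h,(172,170,100),(180,255,255))|cv2.inRange(h,(0,190,120),(4,255,255)),green=cv2.inRange(h,(45,120,80),(80,255,255)))
for n,i,m in(('top',im,mt),('scene',ims,ms)):
    for c,k in masks(i).items():
        N,l,s,ce=cv2.connectedComponentsWithStats(k)
        for j in range(1,N):
            if s[j,4]>8: print(n,c,s[j],ce[j].round(1))
# mould corners by minAreaRect
k=masks(im)['blue'];k[:,365:]=0;k[:,:270]=0;k=cv2.morphologyEx(k,cv2.MORPH_CLOSE,np.ones((15,15)))
c=max(cv2.findContours(k,0,2)[0],key=cv2.contourArea);b=cv2.boxPoints(cv2.minAreaRect(c));p=toz(mt,b,0.016);print(p.round(3),p.mean(0).round(4),np.linalg.norm(p-np.roll(p,1,0),axis=1))
cv2.imwrite('pics/crop_st.png',cv2.resize(im[120:250,110:370],None,fx=3,fy=3,interpolation=cv2.INTER_CUBIC))
cv2.imwrite('pics/crop_sc.png',cv2.resize(ims[100:250,220:400],None,fx=4,fy=4,interpolation=cv2.INTER_CUBIC))
E
```

```text
top blue [330 184   3  13  14] [331.4 190.1]
top blue [333 203   3  13  13] [334.2 209. ]
top blue [310 204   4  16  16] [311.1 211.5]
top red [187 232  30   5  78] [201.4 234.2]
top green [311 187   8  11  39] [314.6 191.7]
scene blue [265   0  34   9 127] [283.9   2.2]
scene blue [ 181  226   74   73 1480] [218.4 263.4]
scene green [164  60  25  18 129] [175.6  68.4]
[[ 0.551 -0.068  0.016]
 [ 0.577 -0.28   0.016]
 [ 0.445 -0.296  0.016]
 [ 0.418 -0.084  0.016]] [ 0.4978 -0.1819  0.016 ] [0.13323731 0.21444346 0.13329859 0.21331231]
```

View pics/crop_st.png

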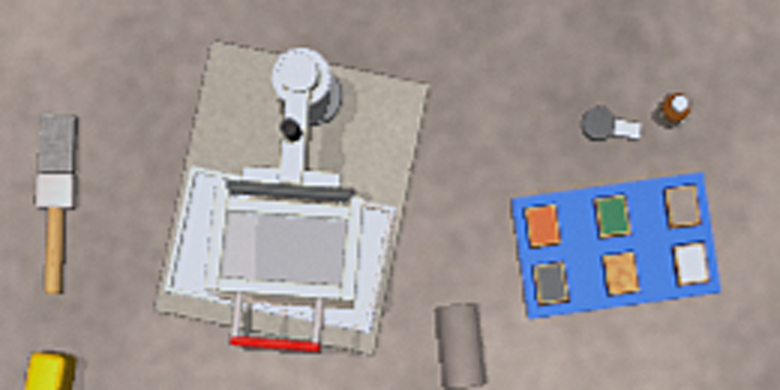

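View pics/crop_sc.png

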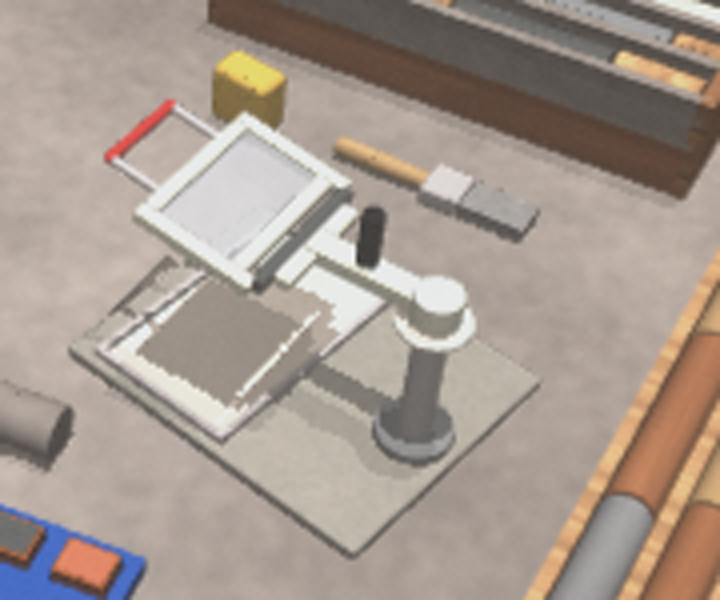

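Run:
```python
from h import *
mt=camera_model('top');ms=camera_model('scene')
T=lambda u,v:(u/3+110-.33,v/3+120-.33)
S=lambda u,v:(u/4+220-.37,v/4+100-.37)
p=toz(mt,[T(212,40),T(429,83),T(372,355),T(155,311)],.012);print(p.round(4),p.mean(0).round(4),np.linalg.norm(p-np.roll(p,1,0),axis=1).round(3))
for a,b in ((0,3),(1,2)): d=p[a]-p[b];print('yaw',np.degrees(np.arctan2(d[1],d[0])))
for n,a,b in(('barL',T(233,341),S(174,104)),('barR',T(318,348),S(108,156)),('knobtop',T(290,126),S(374,210)),('hubtop',T(300,68),S(438,290))):
    print(n,tri(mt,a,ms,b))
print('knob@.22',toz(mt,T(290,125),.22))
```

```text
[[0.7347 0.2652 0.012 ]
 [0.6826 0.0224 0.012 ]
 [0.3799 0.0894 0.012 ]
 [0.4319 0.3295 0.012 ]] [0.5573 0.1766 0.012 ] [0.31  0.248 0.31  0.246]
yaw -11.98612797948791
yaw -12.481374698613752
barL (array([0.39989586, 0.21784737, 0.18922539]), np.float64(0.002362643849898337))
barR (array([0.3912658 , 0.1331348 , 0.19214081]), np.float64(0.0009370758681391369))
knobtop (array([0.6076689 , 0.15566989, 0.22288366]), np.float64(0.00012046701133417364))
hubtop (array([0.67048756, 0.14886951, 0.17957896]), np.float64(0.004046346405727776))
knob@.22 [[0.60909799 0.15600362 0.22      ]]
```

```bash
python3 -c "
from h import *
go([.56,-.30,.40],60)
go([.58,.0,.40],84.5)
"
```

```text
tcp [ 0.2795 -0.5864  0.2217] yaw 25.48 shift [ 376.5 -138.1 -178.1] turn -34.52 j7 -0.06 t 0.15 gap 0.0871
tcp [ 0.2795 -0.5864  0.2217] yaw 25.48 shift [ 523.6 -400.3 -177.7] turn -59.02 j7 -0.06 t 0.15 gap 0.0871
```

Call:
{"method": "send_rows", "body": {"rows": [[20,-5,-40,0],[65,-20,-80,-5],[115,-40,-120,-10],[165,-60,-150,-16],[215,-80,-170,-22],[270,-100,-178,-28],[325,-120,-178,-32],[376,-138,-178,-35]], "hand": 0.58}}

```text
time_s: 1.15
tool_pos: [0.5609, -0.2986, 0.4005]
tool_rot: [0.863, 0.505, 0.0, 0.0]
contact_force: [1.4, -0.2, -1.0]
finger_gap: 0.0367
```

```bash
python3 -c "
from h import *
go([.58,.0,.40],84.5)
"
```

```text
tcp [ 0.5609 -0.2986  0.4005] yaw 60.62 shift [ 269.6 -129.9    0.5] turn -23.88 j7 -0.13 t 1.15 gap 0.0367
```

```bash
python3 -c "
from h import *
shot('wrist','w1')
"
```

Call:
{"method": "send_rows", "body": {"rows": [[35,-18,0,-3],[75,-36,0,-7],[115,-55,0,-11],[155,-75,0,-15],[195,-95,0,-19],[235,-115,0,-22],[270,-130,0,-24]]}}

```text
time_s: 2.08
tool_pos: [0.5789, 0.0024, 0.4012]
tool_rot: [0.738, 0.674, 0.0, 0.0]
contact_force: [-0.0, 0.1, -0.3]
finger_gap: 0.0368
```

```bash
python3 -c "
from h import *
shot('wrist','w2')
go([.396,.1755,.30],84.5)
go([.45,.06,.35],84.5)
"
```

```text
tcp [0.5787 0.0093 0.4011] yaw 85.32 shift [ 150.3 -195.8  101.6] turn 0.82 j7 -0.22 t 2.12 gap 0.0361
tcp [0.5787 0.0093 0.4011] yaw 85.32 shift [  39.8 -132.5   51.2] turn 0.82 j7 -0.22 t 2.12 gap 0.0361
```

View pics/w1.png

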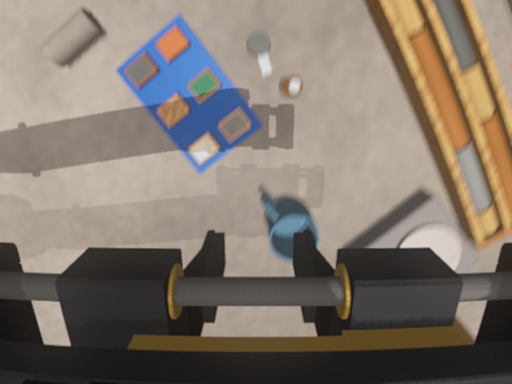

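View pics/w2.png

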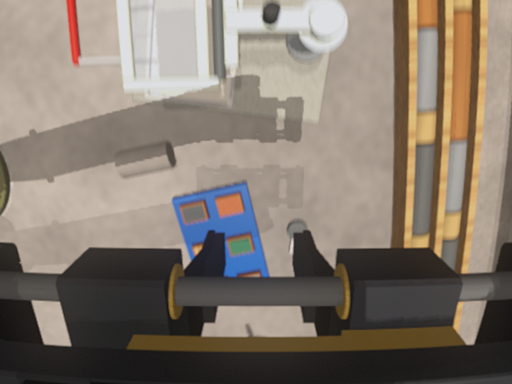

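Call:
{"method": "send_rows", "body": {"rows": [[35,-35,0,0],[65,-75,10,1],[90,-115,30,1],[115,-150,50,1],[140,-185,60,1],[150,-196,65,1],[150,-196,65,1]]}}

```text
time_s: 3.0
tool_pos: [0.3984, 0.1675, 0.3357]
tool_rot: [0.745, 0.667, 0.0, 0.001]
contact_force: [-0.1, -0.0, 0.6]
finger_gap: 0.0367
```

```bash
python3 -c "
from h import *
m,im=shot('wrist','w3')
go([.396,.1755,.30],84.5)
print(proj(m,[[.396,.1755,.19],[.4,.218,.19],[.391,.133,.19]]))
"
```

```text
tcp [0.3993 0.1664 0.3358] yaw 83.51 shift [ 8.7 -4.3 35.8] turn -0.99 j7 -0.43 t 3.05 gap 0.0364
[[255.23726912 172.23207153]
 [254.29245803 126.96497308]
 [255.11969681 214.31243757]]
```

View pics/w3.png

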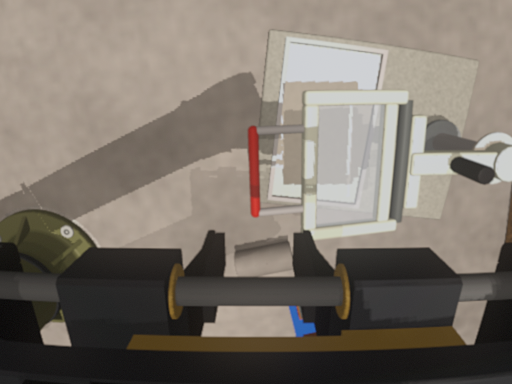

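Call:
{"method": "send_rows", "body": {"rows": [[9,-4,10,-1],[9,-4,40,-1],[9,-4,75,-1],[9,-4,105,-1],[9,-4,105,-1],[9,-4,105,-1]]}}

```text
time_s: 3.8
tool_pos: [0.3967, 0.1763, 0.2314]
tool_rot: [0.74, 0.672, 0.001, -0.0]
contact_force: [0.2, 0.0, 0.7]
finger_gap: 0.0368
```

```bash
python3 -c "
from h import *
m,im=shot('wrist','w4')
go([.396,.1755,.171],84.5)
"
```

```text
tcp [0.3969 0.1765 0.2318] yaw 84.48 shift [-1.1 -0.9 60.8] turn -0.02 j7 -0.45 t 3.85 gap 0.0361
```

View pics/w4.png

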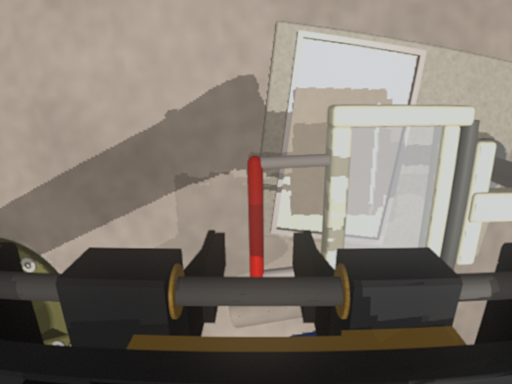

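Call:
{"method": "send_rows", "body": {"rows": [[-1,-1,20,0],[-1,-1,40,0],[-1,-1,55,0],[-1,-1,61,0],[-1,-1,61,0],[-1,-1,61,0]]}}

```text
time_s: 4.6
tool_pos: [0.3954, 0.1754, 0.1702]
tool_rot: [0.74, 0.672, 0.001, 0.0]
contact_force: [-0.1, -1.0, -1.2]
finger_gap: 0.0365
```

```bash
python3 -c "
from h import *
m,im=shot('wrist','w5')
go([.396,.1755,.171],84.5); print(state()['contact_force'])
"
```

```text
tcp [0.3954 0.1754 0.1702] yaw 84.49 shift [ 0.1  0.6 -0.8] turn -0.01 j7 -0.48 t 4.65 gap 0.0366
[-0.21641668 -0.24465987  0.46907237]
```

View pics/w5.png

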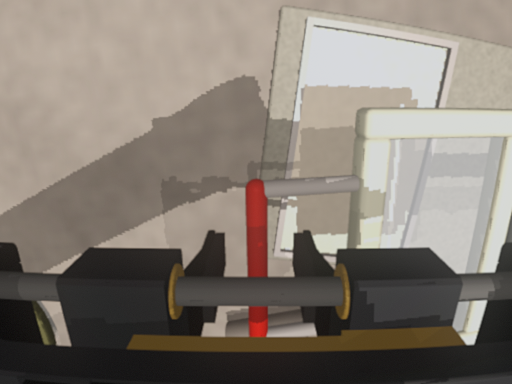

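Bar is centred between the fingers (column ~258). Close.

Call:
{"method": "send_rows", "body": {"rows": [[0,0,0,0],[0,0,0,0],[0,0,0,0],[0,0,0,0]], "hand": 1}}

```text
time_s: 5.15
tool_pos: [0.3945, 0.1752, 0.1694]
tool_rot: [0.74, 0.672, -0.0, -0.0]
contact_force: [0.1, -0.4, 0.7]
finger_gap: 0.0088
```

```bash
python3 -c "
from h import *
go([.396,.1755,.171],84.5)
# arc in tool axes
s=state();P=s['tool_pos'];r=R.from_quat(s['tool_rot'])
g=P+[0,0,.019];print('ty',r.apply([0,1,0]),g)
t0=np.arcsin((g[2]-.161)/.157);print('tilt',np.degrees(t0))
h=np.radians(-5.6);u=np.array([np.cos(h),np.sin(h),0])
for t in (14,18,22,26,30,34,38,42,46,50,54,58,62,66,67,68):
  t_=np.radians(t);d=u*.157*(np.cos(t0)-np.cos(t_))+np.array([0,0,.157*(np.sin(t_)-np.sin(t0))])
  print(t,(r.inv().apply(d)*1000).round(1))
"
```

```text
tcp [0.3945 0.1752 0.1694] yaw 84.49 shift [ 0.4  1.4 -1.6] turn -0.01 j7 -0.48 t 5.15 gap 0.0088
ty [ 9.95386164e-01 -9.59479059e-02 -6.19749876e-04] [0.39454845 0.17524252 0.18843074]
tilt 10.06225141298607
14 [ -0.    2.2 -10.6]
18 [ -0.    5.3 -21.1]
22 [ -0.    9.  -31.4]
26 [ -0.   13.4 -41.4]
30 [ -0.   18.6 -51.1]
34 [ -0.1  24.4 -60.4]
38 [ -0.1  30.8 -69.2]
42 [ -0.1  37.9 -77.6]
46 [ -0.1  45.5 -85.5]
50 [ -0.1  53.6 -92.9]
54 [ -0.1  62.2 -99.6]
58 [-1.000e-01  7.130e+01 -1.058e+02]
62 [  -0.2   80.8 -111.2]
66 [  -0.2   90.7 -116.1]
67 [  -0.2   93.2 -117.1]
68 [  -0.2   95.7 -118.2]
```

Call:
{"method": "send_rows", "body": {"rows": [[0,2,-10,0],[0,5,-21,0],[0,9,-31,0],[0,13,-41,0],[0,18.5,-51,0],[0,24,-60,0],[0,31,-69,0],[0,38,-77.5,0]]}}

```text
time_s: 6.15
tool_pos: [0.4336, 0.1711, 0.2467]
tool_rot: [0.741, 0.672, 0.0, 0.0]
contact_force: [9.5, 1.8, -17.1]
finger_gap: 0.0085
```

Call:
{"method": "send_rows", "body": {"rows": [[0,7.5,-8,0],[0,15.5,-15.5,0],[0,24,-22,0],[0,33,-28,0],[0,43,-33.5,0],[0,53,-38.5,0],[0,58,-40.5,0],[0,58,-40.5,0]]}}

```text
time_s: 7.15
tool_pos: [0.4907, 0.1654, 0.2865]
tool_rot: [0.74, 0.672, -0.001, -0.0]
contact_force: [6.4, 0.7, -24.2]
finger_gap: 0.0085
```

```bash
python3 -c "
from h import *
go([.396,.1755,.171],84.5);s=state();print(s['contact_force'],np.degrees(np.arcsin((s['tool_pos'][2]+.019-.161)/.157)))
shot('wrist','w6');shot('scene','s6',(220,60,400,240),4)
"
```

```text
tcp [0.4907 0.1654 0.2865] yaw 84.46 shift [  1.  -95.1 115.6] turn -0.04 j7 -0.5 t 7.15 gap 0.0085
[  6.36470719   0.68983881 -24.22047328] 67.00331103721764
```

View pics/w6.png

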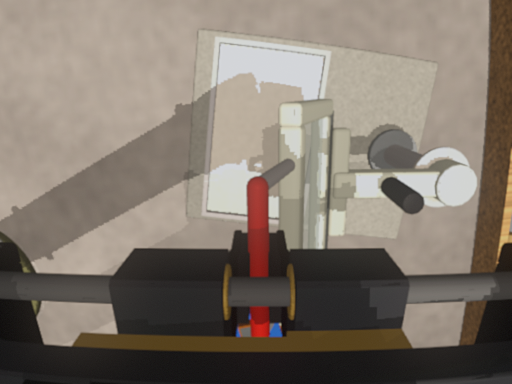

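View pics/s6.png

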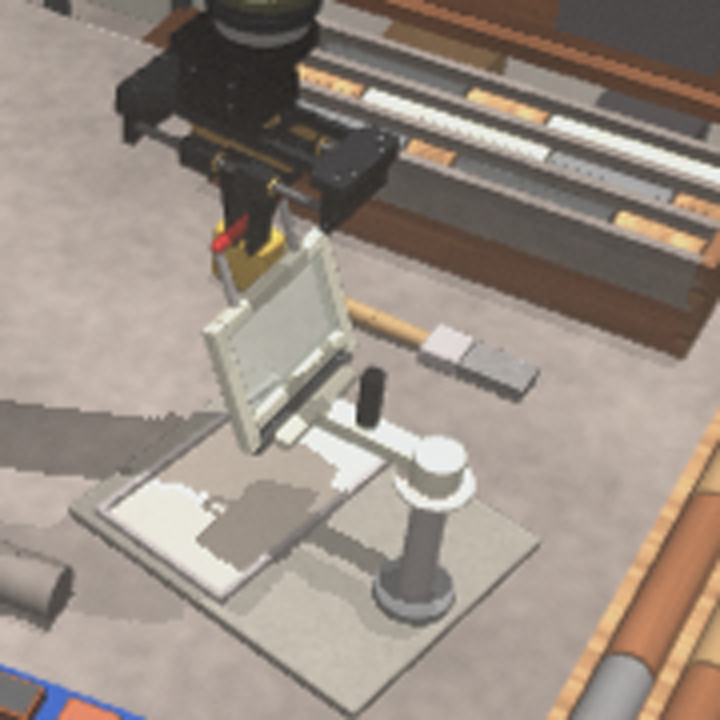

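Call:
{"method": "send_rows", "body": {"rows": [[0,0,0,0],[0,0,0,0],[0,0,0,0]], "hand": 0.6}}

```text
time_s: 7.62
tool_pos: [0.4913, 0.1667, 0.2903]
tool_rot: [0.74, 0.672, 0.002, 0.001]
contact_force: [0.2, -0.4, 0.0]
finger_gap: 0.0296
```

Call:
{"method": "send_rows", "body": {"rows": [[0,0,-20,0],[0,0,-50,0],[0,0,-90,-9],[0,0,-110,-19],[0,0,-110,-29]]}}

```text
time_s: 8.25
tool_pos: [0.4912, 0.1668, 0.401]
tool_rot: [0.546, 0.838, 0.002, 0.002]
contact_force: [0.3, -0.8, -1.0]
finger_gap: 0.0349
```

```bash
python3 -c "
from h import *
go([.6085,.156,.40],174.5)
shot('scene','s7',(220,60,400,240),4)
m,im=shot('top','t7',(110,100,290,250),4)
"
```

```text
tcp [0.4912 0.1668 0.401 ] yaw 113.83 shift [-57.3 102.9   1.7] turn -60.67 j7 0.02 t 8.25 gap 0.0349
```

View pics/s7.png

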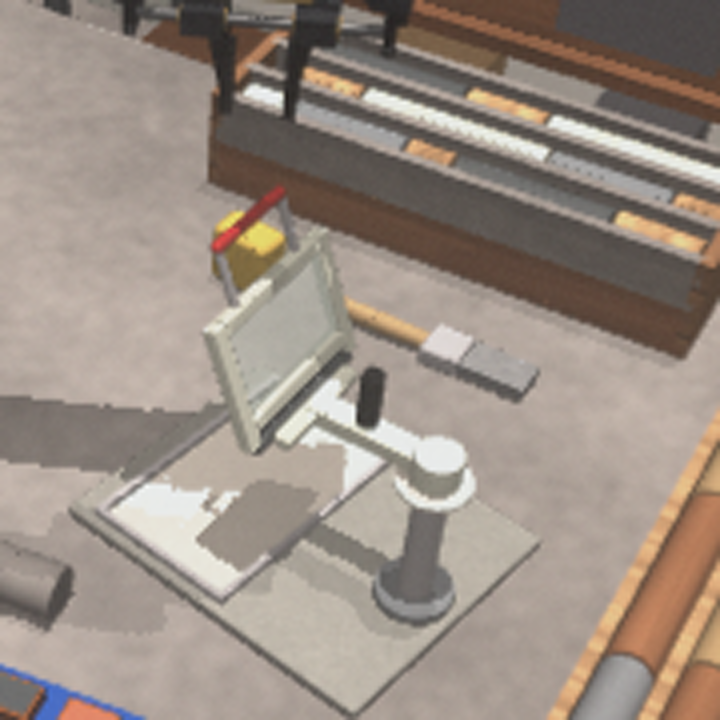

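View pics/t7.png

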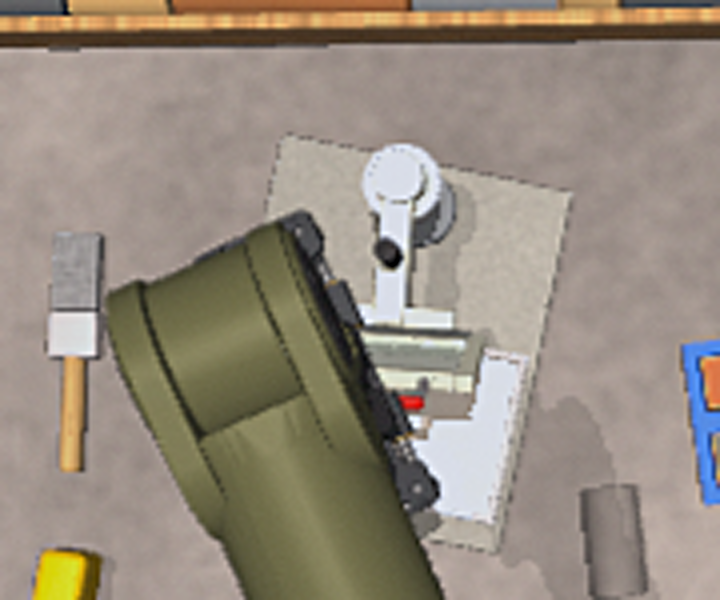

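Call:
{"method": "send_rows", "body": {"rows": [[-7,13,0,-8],[-14,26,0,-16],[-21,39,0,-24],[-28,52,0,-32],[-36,65,0,-40],[-43,78,0,-48],[-50,91,0,-56],[-57,103,0,-61]]}}

```text
time_s: 9.35
tool_pos: [0.6081, 0.1546, 0.3979]
tool_rot: [0.049, 0.999, -0.0, 0.0]
contact_force: [-0.4, -1.5, 0.6]
finger_gap: 0.0351
```

```bash
python3 -c "
from h import *
m,im=shot('wrist','w8')
go([.6085,.156,.30],174.5)
print(proj(m,[[.6085,.156,.22],[.6085,.156,.17]]))
"
```

```text
tcp [0.6096 0.1537 0.397 ] yaw 174.49 shift [ 1.4  2.2 97. ] turn -0.01 j7 1.01 t 9.4 gap 0.035
[[259.76833826 172.39303794]
 [259.67851554 162.59328576]]
```

View pics/w8.png

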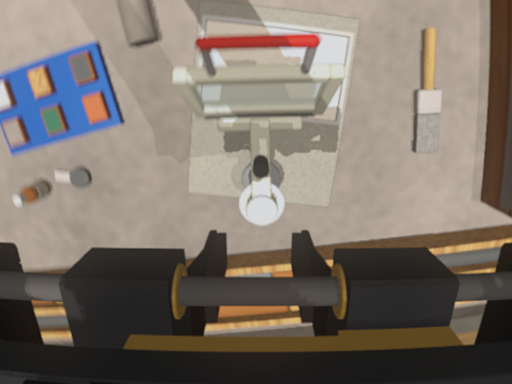

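Call:
{"method": "send_rows", "body": {"rows": [[1,2,30,0],[1,2,70,0],[1,2,110,0],[1,2,140,0],[1,2,145,0],[1,2,145,0]]}}

```text
time_s: 10.15
tool_pos: [0.607, 0.157, 0.2535]
tool_rot: [0.049, 0.999, 0.0, 0.0]
contact_force: [0.1, -0.4, 1.2]
finger_gap: 0.0347
```

```bash
python3 -c "
from h import *
m,im=shot('wrist','w9')
go([.6085,.156,.185],174.5)
print(proj(m,[[.6085,.156,.22],[.6085,.156,.17]]))
"
```

```text
tcp [0.6074 0.1572 0.2542] yaw 174.41 shift [-1.1 -1.1 69.2] turn -0.09 j7 0.99 t 10.2 gap 0.0348
[[256.68378131 227.60929097]
 [257.10031128 202.33724147]]
```

View pics/w9.png

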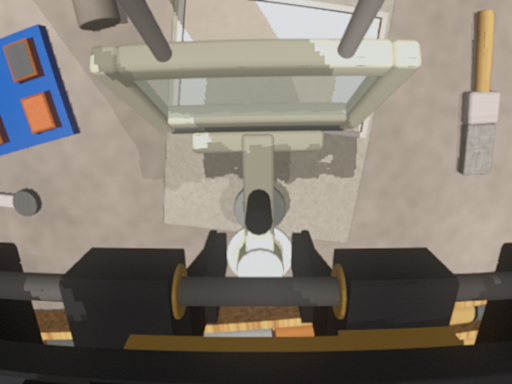

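Call:
{"method": "send_rows", "body": {"rows": [[-1,-1,20,0],[-1,-1,40,0],[-1,-1,60,0],[-1,-1,69,0],[-1,-1,69,0],[-1,-1,69,0]]}}

```text
time_s: 10.95
tool_pos: [0.6081, 0.156, 0.1842]
tool_rot: [0.048, 0.999, 0.0, 0.0]
contact_force: [0.6, 0.3, 0.4]
finger_gap: 0.035
```

Call:
{"method": "send_rows", "body": {"rows": [[0,0,0,0],[0,0,0,0],[0,0,0,0],[0,0,0,0]], "hand": 1}}

```text
time_s: 11.45
tool_pos: [0.608, 0.1565, 0.184]
tool_rot: [0.048, 0.999, 0.0, 0.001]
contact_force: [0.5, 1.6, 0.0]
finger_gap: 0.0171
```

```bash
cat > arc.py <<'E'
from h import *
def arc(ax,list_deg):
    """swing about axis ax: print shift/turn rows from here for relative angles (ccw +)"""
    s=state();P=s['tool_pos'];r=R.from_quat(s['tool_rot'])
    v=P-np.array([ax[0],ax[1],P[2]]);print('radius',np.linalg.norm(v)*1000,'heading',np.degrees(np.arctan2(v[1],v[0])))
    for a in list_deg:
        d=R.from_euler('z',a,degrees=True).apply(v)-v
        print(a,(r.inv().apply(d)*1000).round(1),-a)
E
python3 -c "
from arc import *
s=state();print(s['tool_pos'],s['contact_force'],s['finger_gap'])
arc((.670,.149),[-6,-12,-18,-24,-30,-36,-42,-48])
"
```

```text
[0.6079712  0.15645286 0.18398337] [0.46912454 1.61628114 0.02902132] 0.017138822993404742
radius 62.474935677272946 heading 173.14866283861082
-6 [-0.5  6.5  0. ] 6
-12 [-1.7 13.   0. ] 12
-18 [-3.5 19.2  0. ] 18
-24 [-6.  25.3  0. ] 24
-30 [-9.1 31.   0. ] 30
-36 [-12.8  36.4   0. ] 36
-42 [-17.   41.4   0.1] 42
-48 [-21.8  45.9   0.1] 48
```

Call:
{"method": "send_rows", "body": {"rows": [[-0.5,6.5,0,6],[-1.7,13,0,12],[-3.5,19.2,0,18],[-6,25.3,0,24],[-9.1,31,0,30],[-9.1,31,0,30]]}}

```text
time_s: 12.2
tool_pos: [0.6186, 0.1861, 0.1839]
tool_rot: [0.304, 0.953, -0.001, -0.001]
contact_force: [-5.9, -0.3, 5.1]
finger_gap: 0.0168
```

```bash
python3 -c "
from arc import *
s=state();print(s['tool_pos'],s['contact_force'],s['finger_gap'],yawof(s['tool_rot']))
arc((.670,.149),[-6,-12,-18,-24,-30,-36,-42,-48,-54,-60,-66])
"
```

```text
[0.61858932 0.18610496 0.18392309] [-5.86526283 -0.26820333  5.11326275] 0.01682210539221732 144.55368545550155
radius 63.402180034135185 heading 144.1806404609392
-6 [-0.4  6.6 -0. ] 6
-12 [-1.5 13.2 -0. ] 12
-18 [-3.2 19.6 -0. ] 18
-24 [-5.6 25.8 -0.1] 24
-30 [-8.7 31.6 -0.1] 30
-36 [-12.4  37.2  -0.1] 36
-42 [-16.6  42.3  -0.1] 42
-48 [-21.3  47.   -0.1] 48
-54 [-26.5  51.1  -0.1] 54
-60 [-32.1  54.7  -0.1] 60
-66 [-38.   57.7  -0.2] 66
```

Call:
{"method": "send_rows", "body": {"rows": [[-0.4,6.5,0,6],[-1.5,13,0,12],[-3.2,19.4,0,18],[-5.6,25.5,0,24],[-8.6,31.3,0,30],[-12.2,36.8,0,36],[-16.3,41.8,0,42]]}}

```text
time_s: 13.08
tool_pos: [0.6546, 0.2103, 0.1839]
tool_rot: [0.626, 0.779, -0.002, -0.002]
contact_force: [-9.8, -1.5, 6.6]
finger_gap: 0.0172
```

```bash
python3 -c "
from arc import *
s=state();print(s['tool_pos'],s['contact_force'],s['finger_gap'],yawof(s['tool_rot']))
arc((.670,.149),[-6,-12,-18,-22,-24,-26])
"
```

```text
[0.6545801  0.21031889 0.18391622] [-9.82056148 -1.50861012  6.64644806] 0.01720885671896848 102.42349634843869
radius 63.22800132115346 heading 104.11552253024259
-6 [-0.2  6.6 -0. ] 6
-12 [-1.  13.2 -0.1] 12
-18 [-2.5 19.6 -0.1] 18
-22 [-3.9 23.8 -0.1] 22
-24 [-4.7 25.9 -0.1] 24
-26 [-5.6 27.9 -0.2] 26
```

Call:
{"method": "send_rows", "body": {"rows": [[-0.2,6.6,0,6],[-1,13.2,0,12],[-2.5,19.6,0,18],[-4.7,25.9,0,23],[-5.2,27,0,24],[-4.9,26.2,0,24]]}}

```text
time_s: 13.82
tool_pos: [0.6818, 0.2103, 0.1839]
tool_rot: [0.774, 0.633, -0.002, -0.001]
contact_force: [-7.0, -1.5, 6.4]
finger_gap: 0.017
```

Call:
{"method": "send_rows", "body": {"rows": [[0,0,0,0],[0,0,0,0],[0,0,-20,0],[0,0,-50,0],[0,0,-90,0],[0,0,-140,0],[0,0,-180,0]], "hand": 0.5}}

```text
time_s: 14.7
tool_pos: [0.6843, 0.2112, 0.3676]
tool_rot: [0.774, 0.633, 0.002, 0.001]
contact_force: [0.2, -0.0, -0.4]
finger_gap: 0.0434
```

```bash
python3 -c "
from h import *
go([.50,.0,.40],85)
shot('wrist','w10');shot('scene','s10',(220,60,400,240),4)
"
```

```text
tcp [0.6843 0.2112 0.3676] yaw 78.49 shift [-243.7 -138.3  -33.4] turn -6.51 j7 -0.66 t 14.7 gap 0.0434
```

View pics/w10.png

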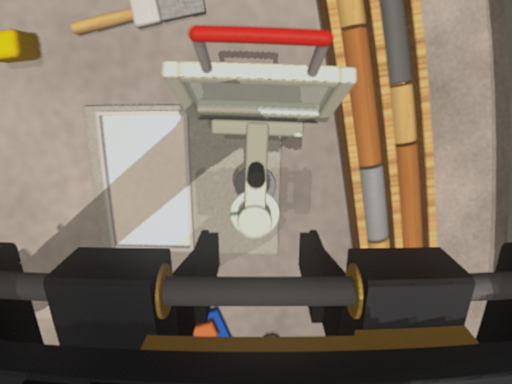

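View pics/s10.png

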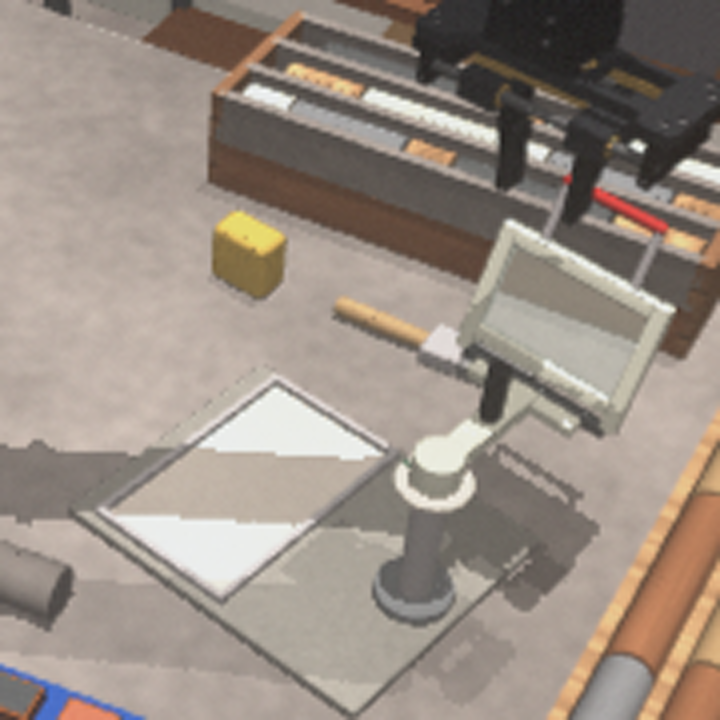

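```bash
python3 -c "
from h import *
go([.47,-.02,.42],7)
"
```

```text
tcp [0.6854 0.2122 0.3714] yaw 78.48 shift [-270.2 -164.2  -51.9] turn 71.48 j7 -0.66 t 14.8 gap 0.0435
```

Call:
{"method": "send_rows", "body": {"rows": [[-30,-20,-15,9],[-65,-40,-30,18],[-100,-61,-40,27],[-135,-82,-50,36],[-170,-103,-52,45],[-205,-124,-52,54],[-240,-145,-52,63],[-270,-164,-52,71]]}}

```text
time_s: 15.8
tool_pos: [0.4682, -0.0218, 0.4162]
tool_rot: [0.998, 0.063, 0.001, 0.0]
contact_force: [0.3, -0.7, 0.3]
finger_gap: 0.0434
```

Call:
{"method": "send_rows", "body": {"rows": [[0,0,0,0],[0,0,0,0]]}}

```text
time_s: 16.05
tool_pos: [0.4696, -0.0198, 0.4159]
tool_rot: [0.998, 0.066, 0.001, -0.0]
contact_force: [0.3, 0.3, -0.9]
finger_gap: 0.0435
```

```bash
python3 -c "
from h import *
go([.47,-.02,.42],7)
shot('wrist','w11')
"
```

```text
tcp [ 0.4696 -0.0198  0.4159] yaw 7.61 shift [ 0.3  0.2 -4.1] turn 0.61 j7 -1.43 t 16.05 gap 0.0435
```

View pics/w11.png

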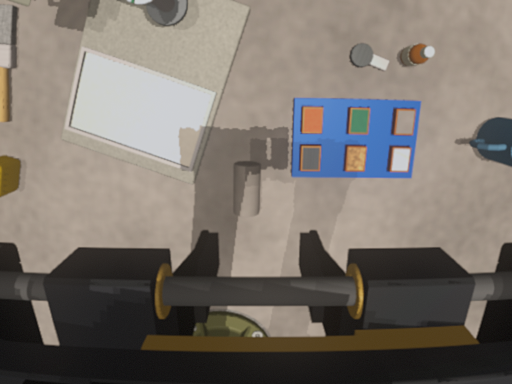

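```bash
cat > det.py <<'E'
from h import *
def quad(mask,m,z):
    c=max(cv2.findContours(mask,0,cv2.CHAIN_APPROX_NONE)[0],key=cv2.contourArea)
    b=cv2.boxPoints(cv2.minAreaRect(c)); return toz(m,b,z)
def load(n):
    d=np.load('pics/'+n+'.npz');return {k:(d[k] if k=='pose' else float(d[k])) for k in('fx','fy','cx','cy','k1','pose')},d['im']
def desc(p):
    c=p.mean(0);e=[p[1]-p[0],p[2]-p[1]];L=[np.linalg.norm(x) for x in e];i=int(np.argmax(L))
    return c[:2].round(4),np.round(L,4),'long-side heading %.1f'%(np.degrees(np.arctan2(e[i][1],e[i][0]))%180)
def mould(m,im):
    h=cv2.cvtColor(im,cv2.COLOR_BGR2HSV)
    b=cv2.inRange(h,(108,180,60),(122,255,255));b[240:]=0
    N,l,s,_=cv2.connectedComponentsWithStats(b);j=1+np.argmax(s[1:,4]);b=(l==j).astype(np.uint8)*255
    c=max(cv2.findContours(b,0,2)[0],key=cv2.contourArea);full=np.zeros_like(b);cv2.drawContours(full,[c],-1,255,-1)
    print('mould',desc(quad(full,m,.016)))
    holes=cv2.morphologyEx(full&~b,cv2.MORPH_OPEN,np.ones((3,3)))
    out=[]
    for c in cv2.findContours(holes,0,cv2.CHAIN_APPROX_NONE)[0]:
        if cv2.contourArea(c)>60:
            p=toz(m,cv2.boxPoints(cv2.minAreaRect(c)),.022);print('hole',desc(p))
def tray(m,im):
    h=cv2.cvtColor(im,cv2.COLOR_BGR2HSV)
    w=cv2.inRange(h,(0,0,185),(180,30,255));w[240:]=0
    N,l,s,_=cv2.connectedComponentsWithStats(w);j=1+np.argmax(s[1:,4])
    w=cv2.morphologyEx((l==j).astype(np.uint8)*255,cv2.MORPH_CLOSE,np.ones((9,9)));print(s[j])
    print('tray',desc(quad(w,m,.012)))
E
python3 -c "
from det import *
m,im=load('w11');mould(m,im);tray(m,im)"
```

```text
Traceback (most recent call last):
  File "det.py", line 13, in mould
    N,l,s,_=cv2.connectedComponentsWithStats(b);j=1+np.argmax(s[1:,4]);b=(l==j).astype(np.uint8)*255
                                                    ~~~~~~~~~^^^^^^^^^
ValueError: attempt to get argmax of an empty sequence
```

```bash
python3 -c "
from det import *
m,im=load('w11');h=cv2.cvtColor(im,cv2.COLOR_BGR2HSV)
for u,v in((335,108),(335,150),(385,170),(312,120),(310,158),(320,158),(359,121),(355,160),(400,160),(404,122),(100,80),(150,120),(190,150),(75,90),(112,170)):print(u,v,h[v,u],im[v,u])"
sed -i 's/(108,180,60),(122,255,255)/(100,170,60),(125,255,255)/' det.py
python3 -c "
from det import *
m,im=load('w11');mould(m,im);tray(m,im)"
```

```text
335 108 [108 145 197] [197 131  85]
335 150 [108 152 178] [178 115  72]
385 170 [109 159 184] [184 113  69]
312 120 [ 10 150 204] [ 84 123 204]
310 158 [ 15   5 105] [103 104 105]
320 158 [169  60 144] [122 110 144]
359 121 [ 72  98 135] [104 135  83]
355 160 [ 15 119 184] [ 98 142 184]
400 160 [108   6 209] [209 206 204]
404 122 [ 14  36 169] [145 156 169]
100 80 [ 75   2 207] [206 207 205]
150 120 [105   7 211] [211 208 205]
190 150 [ 17  40 179] [151 167 179]
75 90 [ 12  22 173] [158 164 173]
112 170 [ 15  38 176] [150 163 176]
mould (array([ 0.5453, -0.2807]), array([0.0201, 0.0015]), 'long-side heading 5.8')
[   65    47   151   121 10457]
tray (array([0.4968, 0.1966]), array([0.1475, 0.2348]), 'long-side heading 78.1')
```

```bash
sed -i 's/(100,170,60),(125,255,255)/(100,100,60),(125,255,255)/;s/(0,0,185),(180,30,255)/(0,0,195),(180,14,255)/' det.py
python3 -c "
from det import *
m,im=load('w11');mould(m,im);tray(m,im)"
```

```text
mould (array([ 0.4969, -0.1854]), array([0.1329, 0.2152]), 'long-side heading 97.5')
hole (array([ 0.4739, -0.2644]), array([0.0484, 0.0402]), 'long-side heading 7.0')
hole (array([ 0.4647, -0.1869]), array([0.0379, 0.0456]), 'long-side heading 12.7')
hole (array([ 0.4549, -0.1098]), array([0.0372, 0.0468]), 'long-side heading 10.6')
hole (array([ 0.5376, -0.2557]), array([0.0416, 0.0455]), 'long-side heading 14.5')
hole (array([ 0.5278, -0.1796]), array([0.0386, 0.0447]), 'long-side heading 12.5')
hole (array([ 0.5183, -0.102 ]), array([0.0362, 0.0442]), 'long-side heading 10.4')
[  72   52  143  111 9388]
tray (array([0.4993, 0.1892]), array([0.1355, 0.2218]), 'long-side heading 78.4')
```

```bash
python3 -c "
from h import *
go([.4548,-.1104,.10],7.5)
"
```

```text
tcp [ 0.4698 -0.0195  0.4157] yaw 7.64 shift [-27.2  88.2 315.6] turn 0.14 j7 -1.43 t 16.1 gap 0.0434
```

Call:
{"method": "send_rows", "body": {"rows": [[-9,30,40,0],[-18,60,90,0],[-27,88,140,0],[-27,88,190,0],[-27,88,240,0],[-27,88,290,0],[-27,88,316,0],[-27,88,316,0]], "hand": 0.4}}

```text
time_s: 17.1
tool_pos: [0.4527, -0.1099, 0.0973]
tool_rot: [0.998, 0.067, -0.003, -0.001]
contact_force: [0.1, -1.1, 1.4]
finger_gap: 0.0521
```

```bash
python3 -c "
from h import *
go([.4548,-.1104,.019],7.5)
shot('wrist','w12')
"
```

```text
tcp [ 0.4527 -0.1099  0.0973] yaw 7.64 shift [ 2.4  1.  78.2] turn 0.14 j7 -1.26 t 17.1 gap 0.0521
```

View pics/w12.png

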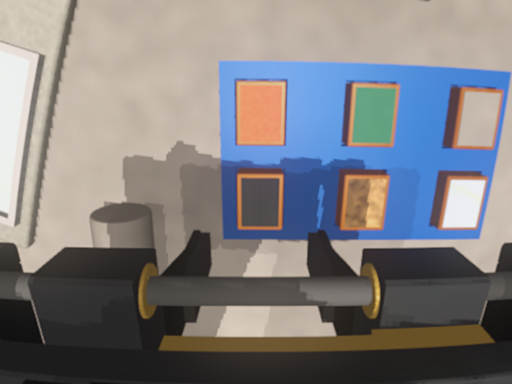

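```bash
python3 -c "
from det import *
m,im=load('w12')
print(toz(m,[(260,202),(261,113),(363,202),(373,115),(462,203),(477,118)],.028).round(4))
for p in [(-32,78),(32,78),(-32,0),(32,0),(-32,-78),(32,-78)]:
  c,s=np.cos(np.radians(7.5)),np.sin(np.radians(7.5));print(p,round(.4967+(c*p[0]-s*p[1])/1e3,4),round(-.1835+(s*p[0]+c*p[1])/1e3,4))
"
```

```text
[[ 0.4559 -0.1098  0.028 ]
 [ 0.5194 -0.1019  0.028 ]
 [ 0.4661 -0.1855  0.028 ]
 [ 0.529  -0.1785  0.028 ]
 [ 0.4755 -0.2631  0.028 ]
 [ 0.5391 -0.2549  0.028 ]]
(-32, 78) 0.4548 -0.1103
(32, 78) 0.5182 -0.102
(-32, 0) 0.465 -0.1877
(32, 0) 0.5284 -0.1793
(-32, -78) 0.4752 -0.265
(32, -78) 0.5386 -0.2567
```

Call:
{"method": "send_rows", "body": {"rows": [[2,1,25,0],[2,1,50,0],[2,1,68,0],[2,1,78,0],[2,1,78,0]]}}

```text
time_s: 17.77
tool_pos: [0.4568, -0.112, 0.0221]
tool_rot: [0.998, 0.066, 0.0, 0.0]
contact_force: [-0.9, -0.7, -0.4]
finger_gap: 0.0522
```

```bash
python3 -c "
from h import *
go([.4548,-.1104,.019],7.5);print(state()['contact_force'])
shot('wrist','w13')
"
```

```text
tcp [ 0.4568 -0.112   0.0221] yaw 7.52 shift [-1.8 -1.9  3.1] turn 0.02 j7 -1.29 t 17.77 gap 0.0522
[-0.88737467 -0.6884388  -0.38194284]
```

View pics/w13.png

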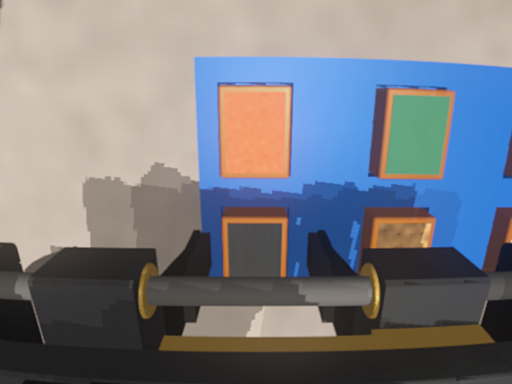

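Call:
{"method": "send_rows", "body": {"rows": [[0,-2,3,0],[0,-2,3,0]]}}

```text
time_s: 18.08
tool_pos: [0.4561, -0.11, 0.0189]
tool_rot: [0.998, 0.065, 0.0, 0.0]
contact_force: [0.5, -0.4, 0.2]
finger_gap: 0.0526
```

Call:
{"method": "send_rows", "body": {"rows": [[0,0,0,0],[0,0,0,0],[0,0,0,0],[0,0,0,0]], "hand": 1}}

```text
time_s: 18.58
tool_pos: [0.4559, -0.1102, 0.0186]
tool_rot: [0.998, 0.065, 0.0, 0.0]
contact_force: [0.2, -0.4, 0.9]
finger_gap: 0.0331
```

Call:
{"method": "send_rows", "body": {"rows": [[0,0,-8,0],[0,0,-20,0],[0,0,-50,0],[0,0,-85,0],[0,0,-100,0]]}}

```text
time_s: 19.2
tool_pos: [0.4573, -0.1105, 0.1213]
tool_rot: [0.998, 0.065, 0.002, 0.001]
contact_force: [-0.1, -0.8, -1.8]
finger_gap: 0.0337
```

```bash
python3 -c "
from h import *
go([.4531,.1252,.12],-12);go([.5449,.2488,.12],-12)
shot('wrist','w14')
"
```

```text
tcp [ 0.4573 -0.1105  0.1213] yaw 7.49 shift [  26.5 -234.2    1. ] turn 19.49 j7 -1.26 t 19.2 gap 0.0337
tcp [ 0.4573 -0.1105  0.1213] yaw 7.49 shift [ 133.7 -344.8    1.2] turn 19.49 j7 -1.26 t 19.2 gap 0.0337
```

View pics/w14.png

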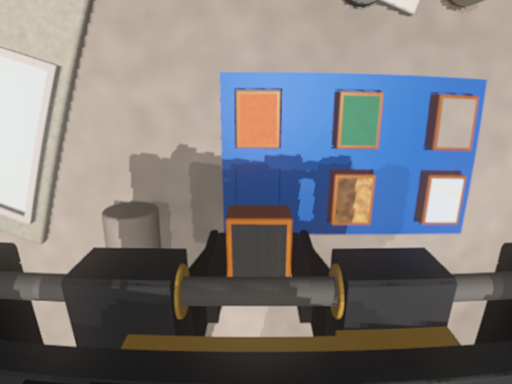

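Call:
{"method": "send_rows", "body": {"rows": [[14,-37,0,2],[31,-80,0,5],[49,-126,0,8],[67,-173,0,11],[86,-222,0,14],[105,-271,0,17],[122,-315,0,19.5],[134,-345,0,19.5]]}}

```text
time_s: 20.25
tool_pos: [0.543, 0.2519, 0.1172]
tool_rot: [0.995, -0.104, -0.001, -0.0]
contact_force: [-0.4, 0.1, -0.6]
finger_gap: 0.0338
```

Call:
{"method": "send_rows", "body": {"rows": [[0,0,0,0],[0,0,10,0],[0,0,40,0],[0,0,65,0],[0,0,65,0]]}}

```text
time_s: 20.88
tool_pos: [0.5418, 0.2462, 0.0506]
tool_rot: [0.994, -0.106, -0.002, 0.002]
contact_force: [0.8, -0.4, 0.2]
finger_gap: 0.0334
```

```bash
python3 -c "
from h import *
go([.5449,.2488,.0255],-12)
shot('wrist','w15')
"
```

```text
tcp [0.5418 0.2462 0.0506] yaw -12.15 shift [ 2.6 -3.3 25.1] turn -0.15 j7 -2.39 t 20.88 gap 0.0334
```

View pics/w15.png

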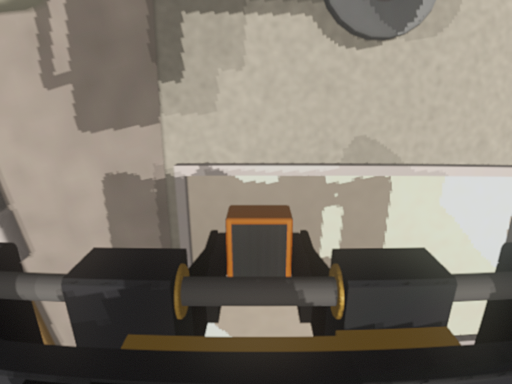

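Call:
{"method": "send_rows", "body": {"rows": [[2,-2,8,0],[2,-3,17,0],[2,-3,23,0],[2,-3,24.5,0],[2,-3,24.5,0]]}}

```text
time_s: 21.55
tool_pos: [0.5463, 0.2519, 0.029]
tool_rot: [0.995, -0.105, -0.0, 0.0]
contact_force: [0.5, -0.1, -1.3]
finger_gap: 0.0336
```

```bash
python3 -c "
from h import *
go([.5449,.2488,.0255],-12);print(state()['contact_force'])
"
```

```text
tcp [0.5463 0.2519 0.029 ] yaw -12.01 shift [-0.8  3.3  3.5] turn -0.01 j7 -2.41 t 21.55 gap 0.0336
[ 0.53303409 -0.11663736 -1.26186893]
```

Call:
{"method": "send_rows", "body": {"rows": [[0,1,2,0],[0,1,3,0],[0,1,3,0]]}}

```text
time_s: 21.92
tool_pos: [0.5461, 0.2508, 0.026]
tool_rot: [0.995, -0.105, -0.0, 0.0]
contact_force: [1.4, 0.1, -0.5]
finger_gap: 0.0336
```

```bash
python3 -c "
from h import *
go([.5449,.2488,.0255],-12);print(state()['contact_force'])
"
```

```text
tcp [0.5461 0.2508 0.026 ] yaw -12.02 shift [-0.8  2.2  0.5] turn -0.02 j7 -2.41 t 21.93 gap 0.0336
[ 1.36239375  0.05127926 -0.47947525]
```

Call:
{"method": "send_rows", "body": {"rows": [[0,0,1.3,0],[0,0,1.3,0]]}}

```text
time_s: 22.18
tool_pos: [0.5462, 0.2509, 0.0247]
tool_rot: [0.995, -0.105, 0.0, 0.0]
contact_force: [0.1, 0.2, -0.6]
finger_gap: 0.0339
```

Call:
{"method": "send_rows", "body": {"rows": [[0,0,0,0],[0,0,0,0],[0,0,0,0],[0,0,-15,0],[0,0,-45,0],[0,0,-90,0]], "hand": 0.4}}

```text
time_s: 22.92
tool_pos: [0.5454, 0.2505, 0.1155]
tool_rot: [0.995, -0.105, -0.001, 0.0]
contact_force: [0.4, -0.8, -0.2]
finger_gap: 0.0524
```

```bash
python3 -c "
from h import *
go([.5188,-.1019,.10],7.5)
shot('wrist','w16')
"
```

```text
tcp [0.5454 0.2505 0.1155] yaw -12.0 shift [ 47.3 350.2  15.8] turn -19.5 j7 -2.37 t 22.93 gap 0.0524
```

View pics/w16.png

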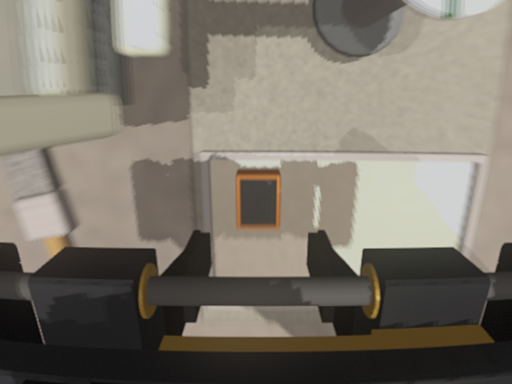

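Call:
{"method": "send_rows", "body": {"rows": [[4,30,0,-2],[10,75,0,-5],[16,122,0,-8],[23,170,0,-11],[30,218,0,-14],[37,267,0,-17],[43,315,10,-19.5],[47,349,16,-19.5]]}}

```text
time_s: 23.98
tool_pos: [0.5194, -0.1029, 0.0996]
tool_rot: [0.998, 0.064, 0.001, 0.001]
contact_force: [-0.3, 0.0, -0.4]
finger_gap: 0.0526
```

Call:
{"method": "send_rows", "body": {"rows": [[0,0,0,0],[0,0,25,0],[0,0,45,0],[0,0,55,0],[0,0,55,0]]}}

```text
time_s: 24.6
tool_pos: [0.5195, -0.0994, 0.0438]
tool_rot: [0.998, 0.066, -0.0, -0.0]
contact_force: [-0.2, -0.3, -0.0]
finger_gap: 0.0524
```

```bash
python3 -c "
from h import *
go([.5188,-.1019,.019],7.5)
shot('wrist','w17')
"
```

```text
tcp [ 0.5195 -0.0994  0.0438] yaw 7.55 shift [-1.   2.4 24.8] turn 0.05 j7 -1.36 t 24.6 gap 0.0524
```

View pics/w17.png

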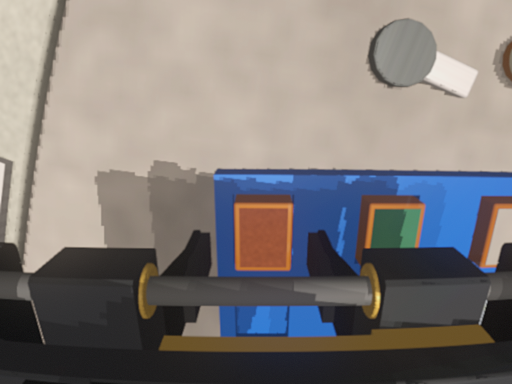

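Call:
{"method": "send_rows", "body": {"rows": [[0,1,10,0],[-1,2,20,0],[-1,2,25,0],[-1,2,25,0],[-1,2,25,0]]}}

```text
time_s: 25.28
tool_pos: [0.5189, -0.1024, 0.0189]
tool_rot: [0.998, 0.065, 0.0, 0.0]
contact_force: [0.2, 0.4, 0.8]
finger_gap: 0.0524
```

Call:
{"method": "send_rows", "body": {"rows": [[0,0,0,0],[0,0,0,0],[0,0,0,0],[0,0,0,0]], "hand": 1}}

```text
time_s: 25.78
tool_pos: [0.5189, -0.1024, 0.0189]
tool_rot: [0.998, 0.065, 0.0, 0.0]
contact_force: [0.2, -0.3, 1.1]
finger_gap: 0.0338
```

Call:
{"method": "send_rows", "body": {"rows": [[0,0,-8,0],[0,0,-20,0],[0,0,-50,0],[0,0,-85,0],[0,0,-100,0]]}}

```text
time_s: 26.4
tool_pos: [0.5202, -0.1026, 0.1216]
tool_rot: [0.998, 0.065, 0.002, 0.001]
contact_force: [-0.3, 0.1, 0.1]
finger_gap: 0.0338
```

```bash
python3 -c "
from h import *
go([.5303,.1803,.12],-12)
"
```

```text
tcp [ 0.5202 -0.1026  0.1216] yaw 7.49 shift [  46.9 -279.2    1.3] turn 19.49 j7 -1.33 t 26.4 gap 0.0338
```

Call:
{"method": "send_rows", "body": {"rows": [[6,-34,0,3],[13,-76,0,6],[20,-120,0,9],[28,-165,0,12],[35,-210,0,15],[42,-250,0,18],[47,-279,0,19.5],[47,-279,0,19.5]]}}

```text
time_s: 27.4
tool_pos: [0.528, 0.1836, 0.1184]
tool_rot: [0.995, -0.102, -0.001, -0.001]
contact_force: [-0.3, -0.4, -0.7]
finger_gap: 0.0341
```

Call:
{"method": "send_rows", "body": {"rows": [[0,0,10,0],[0,0,40,0],[0,0,70,0],[0,0,80,0],[0,0,80,0],[0,0,80,0]]}}

```text
time_s: 28.15
tool_pos: [0.53, 0.1804, 0.0398]
tool_rot: [0.994, -0.105, 0.001, -0.0]
contact_force: [0.3, 0.1, -0.5]
finger_gap: 0.0339
```

```bash
python3 -c "
from h import *
go([.5303,.1803,.0255],-12)
shot('wrist','w18')
"
```

```text
tcp [0.53   0.1804 0.0398] yaw -12.04 shift [ 0.3 -0.  14.3] turn -0.04 j7 -2.28 t 28.15 gap 0.0339
```

View pics/w18.png

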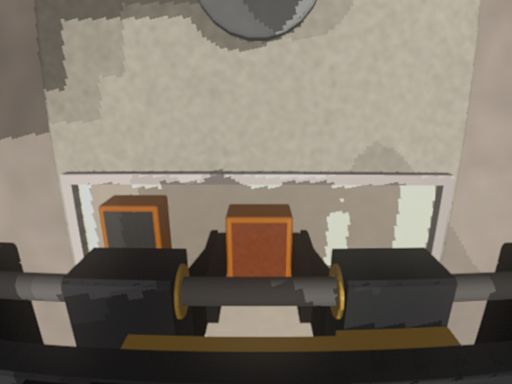

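Call:
{"method": "send_rows", "body": {"rows": [[0,0,6,0],[0,0,11,0],[0,0,14,0],[0,0,15,0],[0,0,15,0],[0,0,15,0]]}}

```text
time_s: 28.95
tool_pos: [0.5287, 0.1803, 0.0249]
tool_rot: [0.995, -0.105, -0.0, 0.001]
contact_force: [-4.5, -2.3, 9.6]
finger_gap: 0.0334
```

Call:
{"method": "send_rows", "body": {"rows": [[0,0,0,0],[0,0,0,0],[0,0,0,0],[0,0,-15,0],[0,0,-45,0],[0,0,-90,0]], "hand": 0.4}}

```text
time_s: 29.7
tool_pos: [0.5281, 0.1802, 0.1144]
tool_rot: [0.995, -0.105, -0.001, 0.0]
contact_force: [0.7, -0.2, -0.2]
finger_gap: 0.0522
```

```bash
python3 -c "
from h import *
go([.4655,-.1866,.10],7.5)
shot('wrist','w19')
"
```

```text
tcp [0.5281 0.1802 0.1144] yaw -12.0 shift [ 15.  371.8  14.7] turn -19.5 j7 -2.25 t 29.7 gap 0.0522
```

View pics/w19.png

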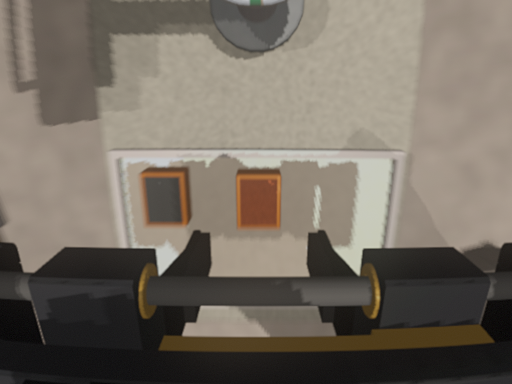

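Call:
{"method": "send_rows", "body": {"rows": [[1,35,0,-2],[3,82,0,-5],[5,130,0,-8],[7,180,0,-11],[9,230,0,-14],[11,280,0,-17],[14,330,5,-19.5],[15,371,15,-19.5]]}}

```text
time_s: 30.75
tool_pos: [0.4669, -0.188, 0.1002]
tool_rot: [0.998, 0.065, 0.001, 0.001]
contact_force: [0.4, -0.3, 0.9]
finger_gap: 0.0524
```

Call:
{"method": "send_rows", "body": {"rows": [[0,0,0,0],[0,0,25,0],[0,0,45,0],[0,0,55,0],[0,0,55,0]]}}

```text
time_s: 31.38
tool_pos: [0.4665, -0.1848, 0.0437]
tool_rot: [0.998, 0.066, -0.0, -0.0]
contact_force: [0.7, 0.2, -1.0]
finger_gap: 0.0521
```

```bash
python3 -c "
from h import *
go([.4655,-.1866,.019],7.5)
shot('wrist','w20')
"
```

```text
tcp [ 0.4665 -0.1848  0.0437] yaw 7.54 shift [-1.3  1.6 24.7] turn 0.04 j7 -1.15 t 31.38 gap 0.0521
```

View pics/w20.png

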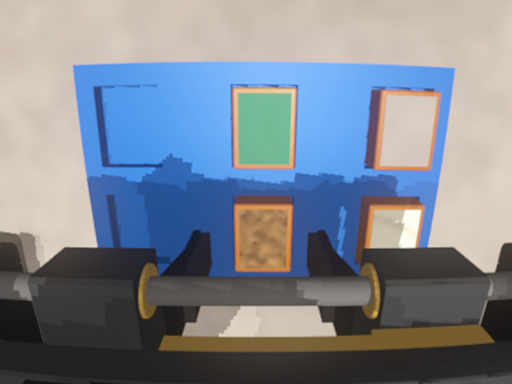

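Call:
{"method": "send_rows", "body": {"rows": [[0,1,10,0],[-1,2,20,0],[-1,2,25,0],[-1,2,25,0],[-1,2,25,0]]}}

```text
time_s: 32.05
tool_pos: [0.4659, -0.1878, 0.0189]
tool_rot: [0.998, 0.065, 0.0, 0.0]
contact_force: [-0.1, -0.3, 0.4]
finger_gap: 0.0517
```

Call:
{"method": "send_rows", "body": {"rows": [[0,0,0,0],[0,0,0,0],[0,0,0,0],[0,0,0,0]], "hand": 1}}

```text
time_s: 32.55
tool_pos: [0.4658, -0.1878, 0.0189]
tool_rot: [0.998, 0.065, 0.0, 0.0]
contact_force: [-0.3, 0.1, 0.6]
finger_gap: 0.0339
```

Call:
{"method": "send_rows", "body": {"rows": [[0,0,-8,0],[0,0,-20,0],[0,0,-50,0],[0,0,-85,0],[0,0,-100,0]]}}

```text
time_s: 33.17
tool_pos: [0.4671, -0.1882, 0.1215]
tool_rot: [0.998, 0.065, 0.002, 0.001]
contact_force: [0.8, -0.3, -0.6]
finger_gap: 0.034
```

```bash
python3 -c "
from h import *
go([.5157,.1119,.12],-12)
"
```

```text
tcp [ 0.4671 -0.1882  0.1215] yaw 7.48 shift [  87.3 -291.2    1.2] turn 19.48 j7 -1.13 t 33.17 gap 0.034
```

Call:
{"method": "send_rows", "body": {"rows": [[10,-34,0,3],[23,-76,0,6],[37,-122,0,9],[51,-168,0,12],[64,-214,0,15],[78,-260,0,18],[87,-291,0,19.5],[87,-291,0,19.5]]}}

```text
time_s: 34.17
tool_pos: [0.5135, 0.1156, 0.1185]
tool_rot: [0.995, -0.102, -0.0, -0.001]
contact_force: [0.0, -0.6, -0.7]
finger_gap: 0.0338
```

Call:
{"method": "send_rows", "body": {"rows": [[0,0,10,0],[0,0,40,0],[0,0,70,0],[0,0,80,0],[0,0,80,0],[0,0,80,0]]}}

```text
time_s: 34.92
tool_pos: [0.515, 0.112, 0.0398]
tool_rot: [0.994, -0.105, 0.001, -0.0]
contact_force: [-0.6, 0.2, -0.3]
finger_gap: 0.0335
```

```bash
python3 -c "
from h import *
go([.5157,.1119,.0255],-12)
shot('wrist','w21')
"
```

```text
tcp [0.515  0.112  0.0398] yaw -12.05 shift [ 0.7 -0.1 14.3] turn -0.05 j7 -2.15 t 34.92 gap 0.0335
```

View pics/w21.png

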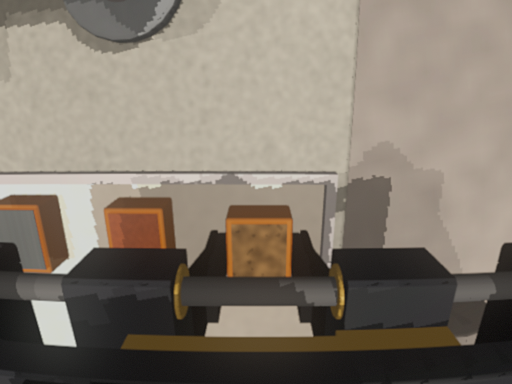

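Call:
{"method": "send_rows", "body": {"rows": [[0,0,6,0],[0,0,11,0],[0,0,14,0],[0,0,14.3,0],[0,0,14.3,0],[0,0,14.3,0]]}}

```text
time_s: 35.72
tool_pos: [0.5138, 0.1121, 0.0249]
tool_rot: [0.995, -0.105, -0.0, 0.0]
contact_force: [-2.8, -0.5, 5.9]
finger_gap: 0.0331
```

Call:
{"method": "send_rows", "body": {"rows": [[0,0,0,0],[0,0,0,0],[0,0,0,0],[0,0,-15,0],[0,0,-45,0],[0,0,-90,0]], "hand": 0.4}}

```text
time_s: 36.48
tool_pos: [0.5132, 0.112, 0.1153]
tool_rot: [0.995, -0.105, -0.001, 0.0]
contact_force: [0.9, 0.2, -0.4]
finger_gap: 0.0524
```

```bash
python3 -c "
from h import *
go([.5287,-.1789,.10],7.5)
shot('wrist','w22')
"
```

```text
tcp [0.5132 0.112  0.1153] yaw -12.0 shift [ 75.7 281.3  15.3] turn -19.5 j7 -2.11 t 36.48 gap 0.0524
```

View pics/w22.png

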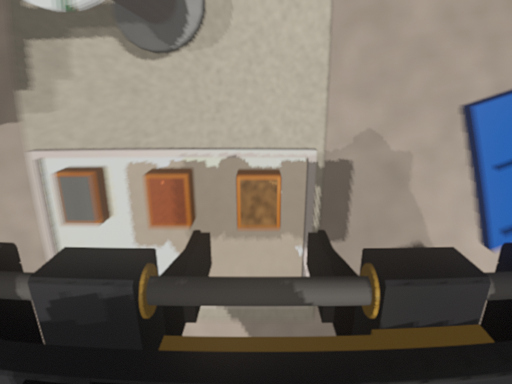

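Call:
{"method": "send_rows", "body": {"rows": [[9,34,0,-2],[20,76,0,-5],[32,120,0,-8],[44,164,0,-11],[56,208,0,-14],[67,250,0,-17],[75,280,5,-19.5],[75,281,15,-19.5]]}}

```text
time_s: 37.52
tool_pos: [0.5292, -0.1818, 0.1004]
tool_rot: [0.998, 0.063, 0.001, 0.001]
contact_force: [0.1, 0.8, -0.5]
finger_gap: 0.052
```

Call:
{"method": "send_rows", "body": {"rows": [[0,0,0,0],[0,0,25,0],[0,0,45,0],[0,0,55,0],[0,0,55,0]]}}

```text
time_s: 38.15
tool_pos: [0.5288, -0.1772, 0.0442]
tool_rot: [0.998, 0.066, -0.0, -0.0]
contact_force: [0.6, -0.9, 0.7]
finger_gap: 0.0524
```

```bash
python3 -c "
from h import *
go([.5287,-.1789,.019],7.5)
shot('wrist','w23')
"
```

```text
tcp [ 0.5288 -0.1772  0.0442] yaw 7.57 shift [-0.3  1.7 25.2] turn 0.07 j7 -1.23 t 38.15 gap 0.0524
```

View pics/w23.png

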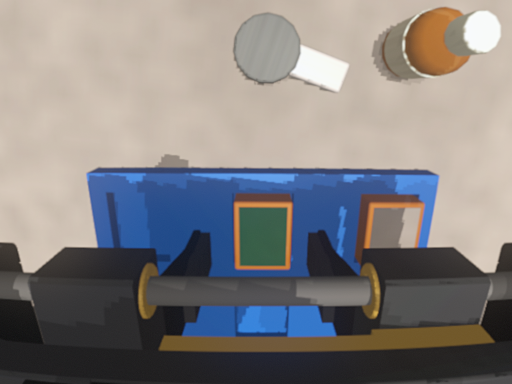

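Call:
{"method": "send_rows", "body": {"rows": [[0,1,10,0],[0,2,20,0],[0,2,25,0],[0,2,25,0],[0,2,25,0]]}}

```text
time_s: 38.83
tool_pos: [0.5294, -0.1804, 0.0196]
tool_rot: [0.998, 0.065, 0.0, 0.0]
contact_force: [0.1, -0.6, -0.2]
finger_gap: 0.052
```

Call:
{"method": "send_rows", "body": {"rows": [[0,0,0,0],[0,0,0,0],[0,0,0,0],[0,0,0,0]], "hand": 1}}

```text
time_s: 39.33
tool_pos: [0.5293, -0.1803, 0.0197]
tool_rot: [0.998, 0.065, 0.0, 0.0]
contact_force: [-0.7, -0.0, 1.2]
finger_gap: 0.0334
```

Call:
{"method": "send_rows", "body": {"rows": [[0,0,-8,0],[0,0,-20,0],[0,0,-50,0],[0,0,-85,0],[0,0,-100,0]]}}

```text
time_s: 39.95
tool_pos: [0.5307, -0.1807, 0.1224]
tool_rot: [0.998, 0.065, 0.002, 0.001]
contact_force: [-0.5, -0.6, -0.7]
finger_gap: 0.0335
```

```bash
python3 -c "
from h import *
go([.4531,.1252,.12],-12)
shot('wrist','w24')
"
```

```text
tcp [ 0.5307 -0.1807  0.1224] yaw 7.49 shift [ -37.  -313.4    1.6] turn 19.49 j7 -1.21 t 39.95 gap 0.0335
```

View pics/w24.png

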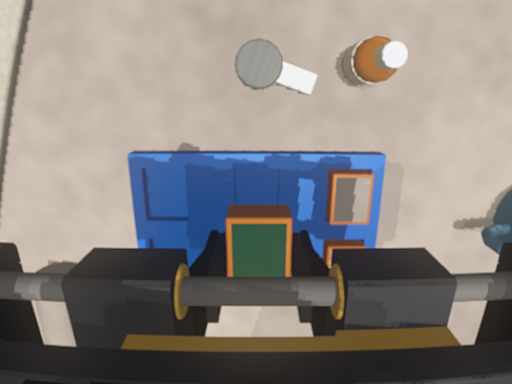

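Call:
{"method": "send_rows", "body": {"rows": [[-4,-34,0,3],[-9,-78,0,6],[-15,-126,0,9],[-20,-174,0,12],[-26,-222,0,15],[-32,-270,0,18],[-37,-313,0,19.5],[-37,-313,0,19.5]]}}

```text
time_s: 41.0
tool_pos: [0.45, 0.1289, 0.1188]
tool_rot: [0.995, -0.101, -0.001, -0.0]
contact_force: [-0.3, -1.4, -1.5]
finger_gap: 0.0341
```

Call:
{"method": "send_rows", "body": {"rows": [[0,0,10,0],[0,0,40,0],[0,0,70,0],[0,0,80,0],[0,0,80,0],[0,0,80,0]]}}

```text
time_s: 41.75
tool_pos: [0.4527, 0.1251, 0.0403]
tool_rot: [0.994, -0.105, 0.001, -0.0]
contact_force: [0.4, -0.6, -0.5]
finger_gap: 0.0335
```

```bash
python3 -c "
from h import *
go([.4531,.1252,.0265],-12)
shot('wrist','w25')
"
```

```text
tcp [0.4527 0.1251 0.0403] yaw -12.05 shift [ 0.4 -0.2 13.8] turn -0.05 j7 -2.18 t 41.75 gap 0.0335
```

View pics/w25.png

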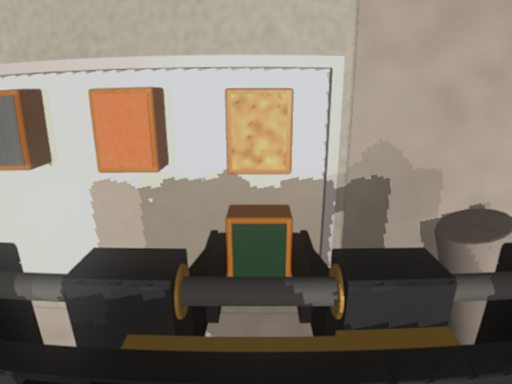

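Call:
{"method": "send_rows", "body": {"rows": [[0,0,6,0],[0,0,10,0],[0,0,13,0],[0,0,13.8,0],[0,0,13.8,0],[0,0,13.8,0]]}}

```text
time_s: 42.55
tool_pos: [0.4518, 0.1253, 0.0256]
tool_rot: [0.995, -0.105, 0.0, -0.0]
contact_force: [-0.1, -0.7, -1.6]
finger_gap: 0.0335
```

Call:
{"method": "send_rows", "body": {"rows": [[0,0,0,0],[0,0,0,0],[0,0,0,0],[0,0,-15,0],[0,0,-45,0],[0,0,-90,0]], "hand": 0.4}}

```text
time_s: 43.3
tool_pos: [0.4509, 0.1251, 0.1166]
tool_rot: [0.995, -0.105, -0.001, 0.0]
contact_force: [1.2, -0.1, 0.4]
finger_gap: 0.0522
```

```bash
python3 -c "
from h import *
go([.4753,-.2641,.10],7.5)
shot('wrist','w26')
"
```

```text
tcp [0.4509 0.1251 0.1166] yaw -12.0 shift [104.8 375.6  16.6] turn -19.5 j7 -2.12 t 43.3 gap 0.0522
```

View pics/w26.png

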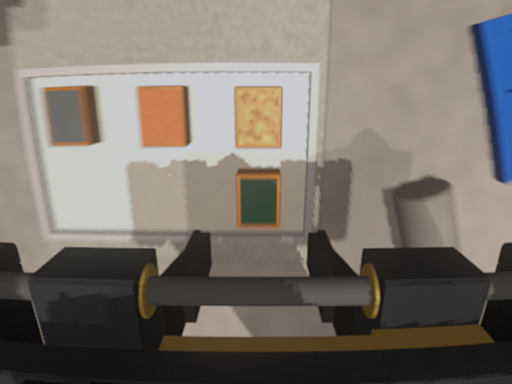

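Call:
{"method": "send_rows", "body": {"rows": [[11,40,0,-2],[25,90,0,-5],[39,140,0,-8],[53,190,0,-11],[67,242,0,-14],[82,294,0,-17],[95,342,5,-19.5],[104,375,16,-19.5]]}}

```text
time_s: 44.35
tool_pos: [0.4758, -0.2664, 0.1011]
tool_rot: [0.998, 0.064, 0.001, 0.001]
contact_force: [-0.3, -0.5, -0.8]
finger_gap: 0.0521
```

Call:
{"method": "send_rows", "body": {"rows": [[0,0,0,0],[0,0,25,0],[0,0,45,0],[0,0,55,0],[0,0,55,0]]}}

```text
time_s: 44.98
tool_pos: [0.4754, -0.2624, 0.0447]
tool_rot: [0.998, 0.066, -0.0, -0.0]
contact_force: [-0.0, -0.2, 0.1]
finger_gap: 0.0526
```

```bash
python3 -c "
from h import *
go([.4753,-.2641,.019],7.5)
shot('wrist','w27')
"
```

```text
tcp [ 0.4754 -0.2624  0.0447] yaw 7.54 shift [-0.3  1.7 25.7] turn 0.04 j7 -1.02 t 44.98 gap 0.0526
```

View pics/w27.png

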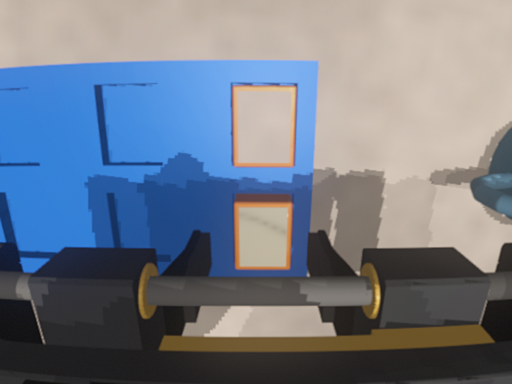

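```bash
python3 -c "
from h import *
m=camera_model('top');print(toz(m,[(400,187),(373,193),(386,187)],.05))
m2=camera_model('wrist');print(toz(m2,[(472,190),(500,150)],.06))
"
```

```text
[[ 0.53903626 -0.4567213   0.05      ]
 [ 0.52066414 -0.36834211  0.05      ]
 [ 0.53967848 -0.41119996  0.05      ]]
[[ 0.52684556 -0.35956219  0.06      ]
 [ 0.54786948 -0.36788896  0.06      ]]
```

Call:
{"method": "send_rows", "body": {"rows": [[0,1,10,0],[0,2,20,0],[0,2,25.5,0],[0,2,25.5,0],[0,2,25.5,0]]}}

```text
time_s: 45.65
tool_pos: [0.4758, -0.2653, 0.0193]
tool_rot: [0.998, 0.065, 0.0, 0.0]
contact_force: [0.3, -0.6, -0.9]
finger_gap: 0.052
```

Call:
{"method": "send_rows", "body": {"rows": [[0,0,0,0],[0,0,0,0],[0,0,0,0],[0,0,0,0]], "hand": 1}}

```text
time_s: 46.15
tool_pos: [0.4758, -0.2653, 0.0194]
tool_rot: [0.998, 0.065, 0.0, 0.0]
contact_force: [0.2, 0.5, 1.3]
finger_gap: 0.0337
```

Call:
{"method": "send_rows", "body": {"rows": [[0,0,-8,0],[0,0,-20,0],[0,0,-50,0],[0,0,-85,0],[0,0,-100,0]]}}

```text
time_s: 46.78
tool_pos: [0.477, -0.2659, 0.1221]
tool_rot: [0.998, 0.065, 0.002, 0.001]
contact_force: [0.7, 0.6, -0.5]
finger_gap: 0.0337
```

```bash
python3 -c "
from h import *
go([.4677,.1937,.12],-12)
"
```

```text
tcp [ 0.477  -0.2659  0.1221] yaw 7.49 shift [  50.6 -456.9    1. ] turn 19.49 j7 -1.0 t 46.77 gap 0.0337
```

Call:
{"method": "send_rows", "body": {"rows": [[4,-34,0,2],[9,-82,0,5],[15,-134,0,8],[21,-188,0,11],[27,-242,0,14],[33,-296,0,17],[39,-350,0,19.5],[45,-404,0,19.5]]}}

```text
time_s: 47.78
tool_pos: [0.4672, 0.1427, 0.1191]
tool_rot: [0.994, -0.105, 0.0, 0.0]
contact_force: [1.0, 0.7, -2.6]
finger_gap: 0.0334
```

```bash
python3 -c "
from h import *
go([.4677,.1937,.0405],-12)
"
```

```text
tcp [0.4672 0.1427 0.1191] yaw -12.04 shift [-10.2 -50.   78.5] turn -0.04 j7 -2.17 t 47.77 gap 0.0334
```

Call:
{"method": "send_rows", "body": {"rows": [[-7,-35,0,0],[-10,-50,0,0],[-10,-50,20,0],[-10,-50,50,0],[-10,-50,78,0],[-10,-50,78,0],[-10,-50,78,0]]}}

```text
time_s: 48.65
tool_pos: [0.4691, 0.1917, 0.0419]
tool_rot: [0.994, -0.105, 0.001, -0.0]
contact_force: [1.2, -0.5, 0.2]
finger_gap: 0.0337
```

```bash
python3 -c "
from h import *
go([.4677,.1937,.0262],-12)
shot('wrist','w28')
"
```

```text
tcp [0.4691 0.1917 0.0419] yaw -12.07 shift [-1.8 -1.7 15.7] turn -0.07 j7 -2.34 t 48.65 gap 0.0337
```

View pics/w28.png

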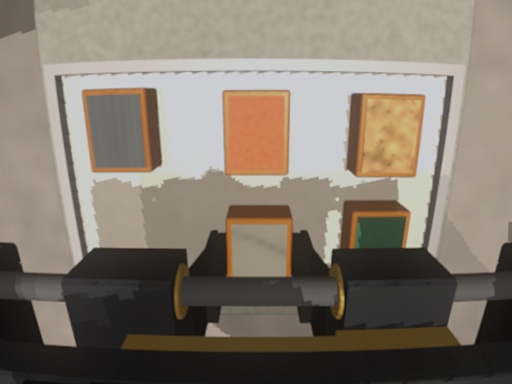

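Call:
{"method": "send_rows", "body": {"rows": [[-1,-1,6,0],[-1,-1,11,0],[-1,-1,14,0],[-1,-1,15.3,0],[-1,-1,15.3,0],[-1,-1,15.3,0]]}}

```text
time_s: 49.45
tool_pos: [0.4676, 0.1934, 0.0259]
tool_rot: [0.995, -0.105, 0.0, 0.0]
contact_force: [0.4, 0.6, -0.6]
finger_gap: 0.0337
```

Call:
{"method": "send_rows", "body": {"rows": [[0,0,0,0],[0,0,0,0],[0,0,0,0],[0,0,-15,0],[0,0,-45,0],[0,0,-90,0]], "hand": 0.4}}

```text
time_s: 50.2
tool_pos: [0.4667, 0.1931, 0.1168]
tool_rot: [0.995, -0.105, -0.001, 0.0]
contact_force: [-0.4, -0.9, 0.2]
finger_gap: 0.0523
```

```bash
python3 -c "
from h import *
go([.5388,-.2558,.10],7.5)
shot('wrist','w29')
"
```

```text
tcp [0.4667 0.1931 0.1168] yaw -12.0 shift [163.9 424.1  16.8] turn -19.5 j7 -2.29 t 50.2 gap 0.0523
```

View pics/w29.png

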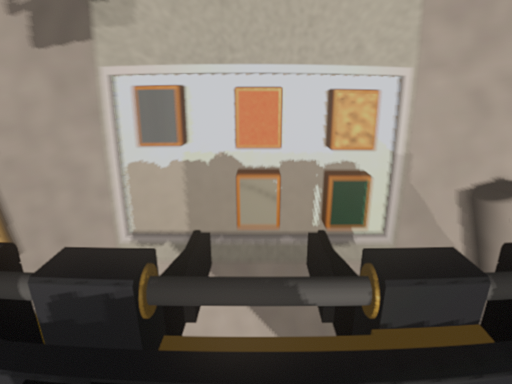

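Five blocks sit in the tray, square to the rim. Now the last one.

Call:
{"method": "send_rows", "body": {"rows": [[14,38,0,-2],[34,90,0,-5],[54,142,0,-8],[75,196,0,-11],[96,250,0,-14],[117,304,0,-17],[138,358,0,-19.5],[158,408,5,-19.5]]}}

```text
time_s: 51.25
tool_pos: [0.538, -0.241, 0.1125]
tool_rot: [0.998, 0.065, 0.001, 0.001]
contact_force: [1.7, -0.1, 0.3]
finger_gap: 0.0524
```

```bash
python3 -c "
from h import *
go([.5388,-.2558,.045],7.5)
"
```

```text
tcp [ 0.538  -0.241   0.1125] yaw 7.48 shift [-1.3 14.7 67.5] turn -0.02 j7 -1.12 t 51.25 gap 0.0524
```

Call:
{"method": "send_rows", "body": {"rows": [[-1,14,0,0],[-1,14,10,0],[-1,14,35,0],[-1,14,60,0],[-1,14,67,0],[-1,14,67,0],[-1,14,67,0]]}}

```text
time_s: 52.12
tool_pos: [0.5389, -0.2523, 0.0451]
tool_rot: [0.998, 0.066, 0.001, 0.0]
contact_force: [0.3, 0.5, -0.2]
finger_gap: 0.0523
```

```bash
python3 -c "
from h import *
go([.5388,-.2558,.019],7.5)
shot('wrist','w30')
"
```

```text
tcp [ 0.5389 -0.2523  0.0451] yaw 7.53 shift [-0.6  3.5 26.1] turn 0.03 j7 -1.11 t 52.12 gap 0.0523
```

View pics/w30.png

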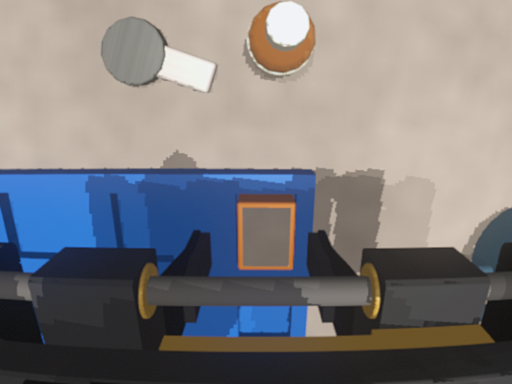

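Call:
{"method": "send_rows", "body": {"rows": [[0,1,10,0],[0,3,20,0],[0,3,26,0],[0,3,26,0],[0,3,26,0]]}}

```text
time_s: 52.8
tool_pos: [0.5383, -0.2555, 0.0176]
tool_rot: [0.998, 0.065, -0.0, -0.0]
contact_force: [-0.6, 0.2, -0.1]
finger_gap: 0.0521
```

Call:
{"method": "send_rows", "body": {"rows": [[0,0,0,0],[0,0,0,0],[0,0,0,0],[0,0,0,0]], "hand": 1}}

```text
time_s: 53.3
tool_pos: [0.5384, -0.2557, 0.0179]
tool_rot: [0.998, 0.065, 0.0, 0.0]
contact_force: [-0.1, 0.6, 0.7]
finger_gap: 0.0332
```

Call:
{"method": "send_rows", "body": {"rows": [[0,0,-8,0],[0,0,-20,0],[0,0,-50,0],[0,0,-85,0],[0,0,-100,0]]}}

```text
time_s: 53.92
tool_pos: [0.5398, -0.2561, 0.121]
tool_rot: [0.998, 0.065, 0.002, 0.001]
contact_force: [0.1, 0.1, -1.3]
finger_gap: 0.0338
```

```bash
python3 -c "
from h import *
go([.4823,.2621,.12],-12)
"
```

```text
tcp [ 0.5398 -0.2561  0.121 ] yaw 7.49 shift [ 1.050e+01 -5.212e+02 -3.000e-01] turn 19.49 j7 -1.09 t 53.92 gap 0.0338
```

Call:
{"method": "send_rows", "body": {"rows": [[1,-34,0,2],[2,-84,0,5],[3,-136,0,8],[4,-190,0,11],[5,-244,0,14],[6,-298,0,17],[7,-352,0,19.5],[8,-400,0,19.5]]}}

```text
time_s: 54.92
tool_pos: [0.4934, 0.1441, 0.1178]
tool_rot: [0.995, -0.104, -0.0, 0.0]
contact_force: [1.2, -0.5, -0.4]
finger_gap: 0.0338
```

```bash
python3 -c "
from h import *
go([.4823,.2621,.12],-12)
"
```

```text
tcp [0.4934 0.1441 0.1178] yaw -11.99 shift [ -35.3 -113.2   -2.2] turn 0.01 j7 -2.17 t 54.92 gap 0.0338
```

Call:
{"method": "send_rows", "body": {"rows": [[-12,-40,0,0],[-25,-80,0,0],[-35,-110,0,0],[-35,-110,0,0],[-35,-110,25,0],[-35,-110,55,0],[-35,-110,77,0],[-35,-110,77,0]]}}

```text
time_s: 55.92
tool_pos: [0.4815, 0.2548, 0.0389]
tool_rot: [0.994, -0.105, -0.002, 0.001]
contact_force: [0.9, 0.1, 0.0]
finger_gap: 0.0334
```

Call:
{"method": "send_rows", "body": {"rows": [[0,0,0,0]]}}

```text
time_s: 56.05
tool_pos: [0.4835, 0.2566, 0.0416]
tool_rot: [0.994, -0.105, 0.0, -0.0]
contact_force: [0.4, 0.1, -0.1]
finger_gap: 0.0335
```

```bash
python3 -c "
from h import *
go([.4823,.2621,.0247],-12)
shot('wrist','w31')
"
```

```text
tcp [0.4835 0.2566 0.0416] yaw -12.06 shift [-2.3 -5.1 16.9] turn -0.06 j7 -2.47 t 56.05 gap 0.0335
```

View pics/w31.png

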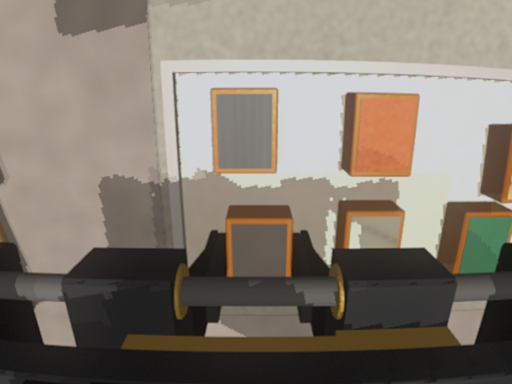

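Call:
{"method": "send_rows", "body": {"rows": [[-1,-3,6,0],[-2,-5,12,0],[-2,-5,15,0],[-2,-5,16.5,0],[-2,-5,16.5,0],[-2,-5,16.5,0]]}}

```text
time_s: 56.85
tool_pos: [0.482, 0.2622, 0.0244]
tool_rot: [0.995, -0.105, 0.0, 0.0]
contact_force: [0.6, -0.2, 0.0]
finger_gap: 0.0337
```

Call:
{"method": "send_rows", "body": {"rows": [[0,0,0,0],[0,0,0,0],[0,0,0,0],[0,0,-15,0],[0,0,-45,0],[0,0,-90,0]], "hand": 0.4}}

```text
time_s: 57.6
tool_pos: [0.4811, 0.2619, 0.1152]
tool_rot: [0.995, -0.105, -0.001, 0.0]
contact_force: [0.7, 1.1, 0.6]
finger_gap: 0.0524
```

```bash
python3 -c "
from h import *
go([.44,.10,.42],78)
shot('wrist','w32')
shot('scene','s32',(160,100,400,300),3)
"
```

```text
tcp [0.4811 0.2619 0.1152] yaw -12.0 shift [  -7.1  167.2 -304.6] turn -90.0 j7 -2.43 t 57.6 gap 0.0524
```

View pics/w32.png

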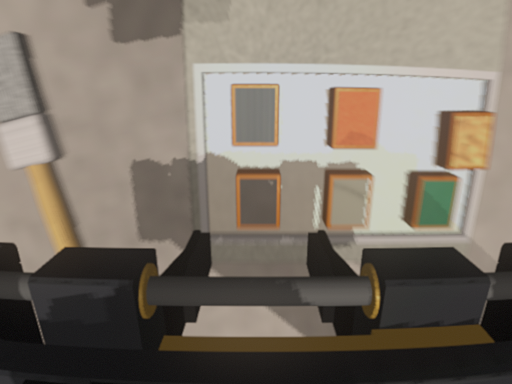

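View pics/s32.png

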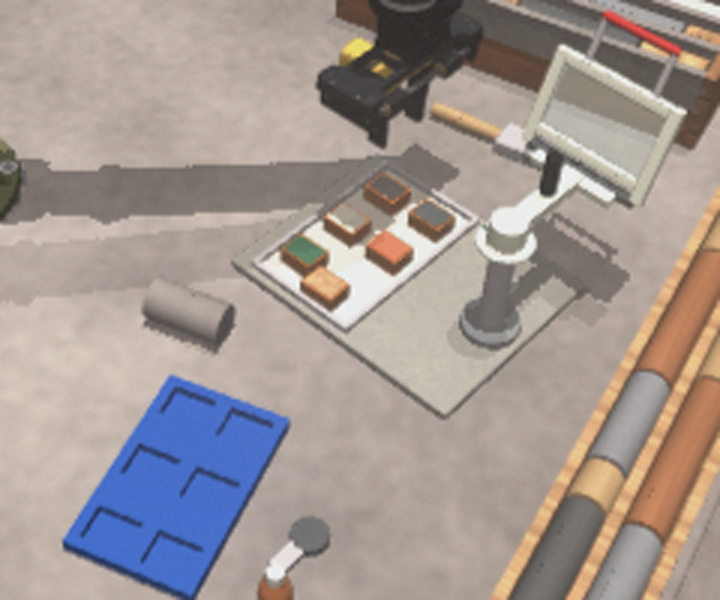

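```bash
python3 -c "
from h import *
go([.43,.17,.30],-12)
"
```

```text
tcp [0.4853 0.2646 0.1206] yaw -12.0 shift [ -32.8  102.9 -180.3] turn -0.0 j7 -2.43 t 57.7 gap 0.0525
```

Call:
{"method": "send_rows", "body": {"rows": [[-5,15,-40,0],[-12,40,-85,0],[-20,65,-130,0],[-28,90,-165,0],[-33,103,-180,0],[-33,103,-180,0],[-33,103,-180,0]]}}

```text
time_s: 58.58
tool_pos: [0.4277, 0.169, 0.2927]
tool_rot: [0.995, -0.104, -0.001, 0.0]
contact_force: [0.5, -0.6, -0.7]
finger_gap: 0.0522
```

```bash
python3 -c "
from h import *
m,im=shot('wrist','w33')
go([.43,.17,.30],-12)
"
```

```text
tcp [0.4276 0.169  0.2925] yaw -11.94 shift [ 2.1 -1.5 -7.5] turn 0.06 j7 -2.16 t 58.62 gap 0.0521
```

View pics/w33.png

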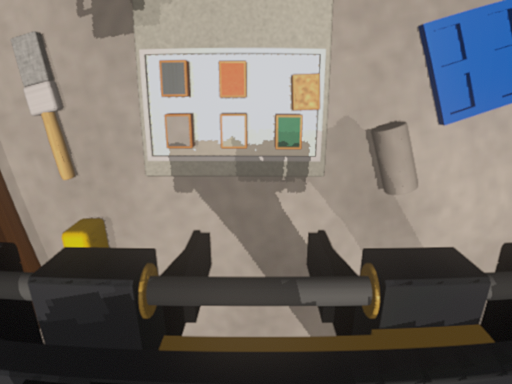

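```bash
python3 -c "
from det import *
m,im=load('w33')
v=cv2.resize(im[40:170,130:340],None,fx=3.8,fy=3.8,interpolation=cv2.INTER_CUBIC);cv2.imwrite('pics/w33c.png',v)
h=cv2.cvtColor(im,cv2.COLOR_BGR2HSV)
mk=cv2.inRange(im,(0,0,0),(135,255,255));mk[:48]=0;mk[160:]=0;mk[:,:150]=0;mk[:,325:]=0
c,s=np.cos(np.radians(-12)),np.sin(np.radians(-12))
def own(p): d=p[:,:2]-[.499,.187];return np.c_[d[:,0]*c+d[:,1]*s,-d[:,0]*s+d[:,1]*c]*1000
p=toz(m,[(174,78),(232,79),(179,131),(234,131),(289,131)],.034);print(own(p).round(1))
p=toz(m,[(293,74),(320,74),(320,110),(293,110)],.034);print('tan corners',own(p).round(1))
p=toz(m,[(146,54),(320,53),(317,157),(151,157)],.012);print('floor corners',own(p).round(1))
"
```

```text
[[ 31.7  70.7]
 [ 29.8  -0. ]
 [-32.8  68.3]
 [-33.2  -1.3]
 [-33.1 -70.6]]
tan corners [[  35.7  -73.9]
 [  36.1 -106.7]
 [  -6.9 -108.6]
 [  -7.2  -74.9]]
floor corners [[  62.8  110.5]
 [  62.7 -109.6]
 [ -70.6 -111.6]
 [ -70.3  114.6]]
```

View pics/w33c.png

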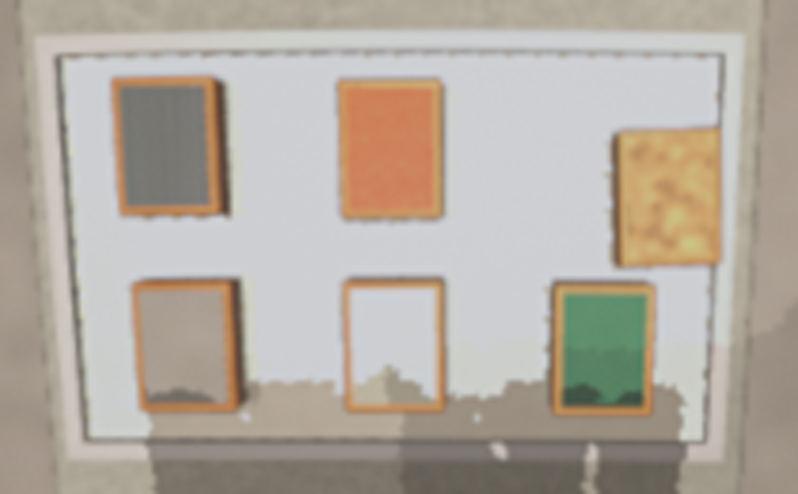

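```bash
python3 -c "
from h import *
go([.4942,.0950,.10],-12)
"
```

```text
tcp [0.4276 0.169  0.2925] yaw -11.94 shift [ 81.   58.4 192.4] turn 0.06 j7 -2.16 t 58.62 gap 0.0521
```

Call:
{"method": "send_rows", "body": {"rows": [[20,15,20,0],[50,36,60,0],[75,54,110,0],[81,58,160,0],[81,58,190,0],[81,58,215,0],[81,58,215,0],[81,58,215,0]]}}

```text
time_s: 59.62
tool_pos: [0.4956, 0.0954, 0.0795]
tool_rot: [0.995, -0.104, -0.0, -0.0]
contact_force: [0.2, -0.2, 0.1]
finger_gap: 0.0517
```

```bash
python3 -c "
from h import *
m,im=shot('wrist','w34')
go([.4942,.0950,.026],-12)
"
```

```text
tcp [0.496  0.0954 0.0801] yaw -11.98 shift [-1.8  0.8 54.1] turn 0.02 j7 -2.08 t 59.67 gap 0.0522
```

View pics/w34.png

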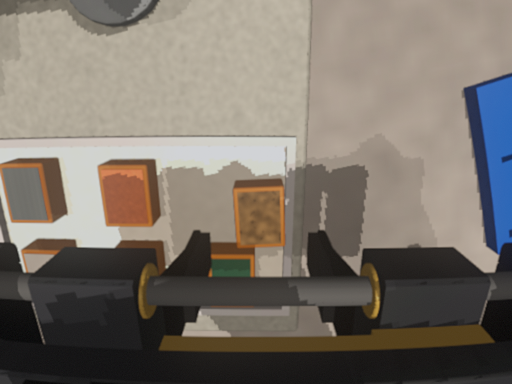

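Call:
{"method": "send_rows", "body": {"rows": [[-1,0,20,0],[-1,0,38,0],[-1,0,50,0],[-1,0,54,0],[-1,0,54,0],[-1,0,54,0]]}}

```text
time_s: 60.42
tool_pos: [0.4948, 0.0951, 0.0258]
tool_rot: [0.995, -0.105, 0.0, -0.0]
contact_force: [-0.2, 0.6, 0.2]
finger_gap: 0.0525
```

Call:
{"method": "send_rows", "body": {"rows": [[0,0,0,0],[0,0,0,0],[0,0,0,0],[0,0,0,0]], "hand": 1}}

```text
time_s: 60.92
tool_pos: [0.4945, 0.095, 0.0255]
tool_rot: [0.995, -0.105, 0.0, 0.0]
contact_force: [0.9, -0.8, 2.0]
finger_gap: 0.0339
```

Call:
{"method": "send_rows", "body": {"rows": [[0,0,-8,0],[0,0,-20,0],[0,0,-20,0],[0,0,-20,0]]}}

```text
time_s: 61.42
tool_pos: [0.4944, 0.0948, 0.0455]
tool_rot: [0.995, -0.105, 0.0, 0.0]
contact_force: [-0.2, -0.4, -1.0]
finger_gap: 0.0336
```

```bash
python3 -c "
from h import *
m,im=shot('wrist','w35')
go([.5150,.1119,.046],-12)
"
```

```text
tcp [0.4942 0.0948 0.0453] yaw -12.02 shift [ 16.8 -21.   -0.7] turn -0.02 j7 -2.11 t 61.48 gap 0.0339
```

View pics/w35.png

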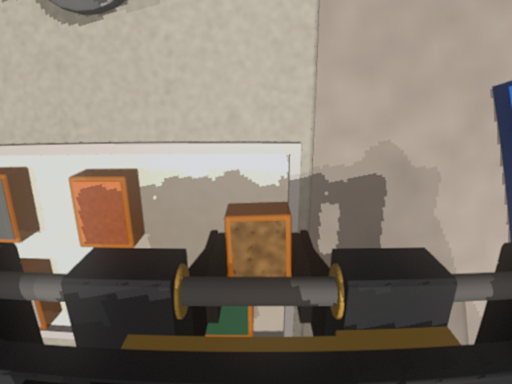

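Held. Shift to its slot and set down at about +20 mm descent.

Call:
{"method": "send_rows", "body": {"rows": [[8,-10,0,0],[17,-21,0,0],[17,-21,0,0],[17,-21,8,0],[17,-21,15,0],[17,-21,19.5,0],[17,-21,19.5,0],[17,-21,19.5,0]]}}

```text
time_s: 62.48
tool_pos: [0.5152, 0.1118, 0.0256]
tool_rot: [0.995, -0.105, -0.0, 0.0]
contact_force: [1.0, -0.1, -0.4]
finger_gap: 0.0337
```

Call:
{"method": "send_rows", "body": {"rows": [[0,0,0,0],[0,0,0,0],[0,0,0,0],[0,0,-15,0],[0,0,-45,0],[0,0,-90,0],[0,0,-140,0],[0,0,-190,0]], "hand": 0.4}}

```text
time_s: 63.48
tool_pos: [0.5152, 0.1121, 0.2187]
tool_rot: [0.995, -0.105, 0.001, -0.0]
contact_force: [1.5, -0.7, 0.3]
finger_gap: 0.0521
```

```bash
python3 -c "
from h import *
m,im=shot('wrist','w36')
go([.43,.17,.40],-12)
go([.6843,.2112,.40],78)
"
```

```text
tcp [0.5189 0.1132 0.2261] yaw -12.0 shift [ -96.6  -37.8 -174.9] turn 0.0 j7 -2.07 t 63.52 gap 0.0522
tcp [0.5189 0.1132 0.2261] yaw -12.0 shift [ 143.5 -131.  -171.6] turn -90.0 j7 -2.07 t 63.52 gap 0.0522
```

View pics/w36.png

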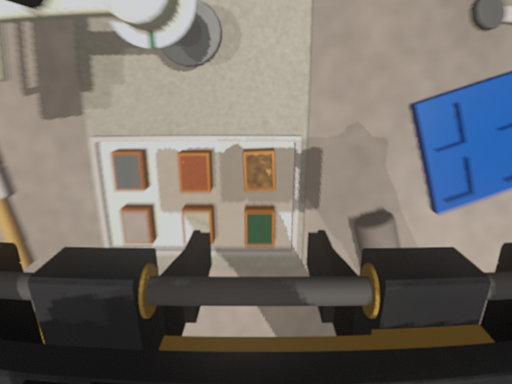

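Call:
{"method": "send_rows", "body": {"rows": [[0,0,-45,-5],[0,0,-95,-14],[10,-10,-145,-23],[35,-30,-170,-32],[60,-52,-172,-41],[85,-75,-172,-50],[110,-98,-172,-59],[130,-118,-172,-68]]}}

```text
time_s: 64.53
tool_pos: [0.6679, 0.2008, 0.3884]
tool_rot: [0.882, 0.472, 0.0, -0.0]
contact_force: [-0.0, 0.2, -0.2]
finger_gap: 0.0524
```

```bash
python3 -c "
from det import *
go([.6843,.2112,.40],78)
m,im=load('w36');p=toz(m,[(152,38)],.146);print('mark',p, p-np.array([.670,.149,.146]))
v=cv2.resize(im[0:120,60:260],None,fx=4,fy=4,interpolation=cv2.INTER_CUBIC);cv2.imwrite('pics/w36c.png',v)
"
```

```text
tcp [0.6679 0.2008 0.3884] yaw 56.27 shift [ 17.7   7.9 -11.6] turn -21.73 j7 -1.05 t 64.53 gap 0.0524
mark [[0.64474054 0.15762724 0.146     ]] [[-0.02525946  0.00862724  0.        ]]
```

View pics/w36c.png

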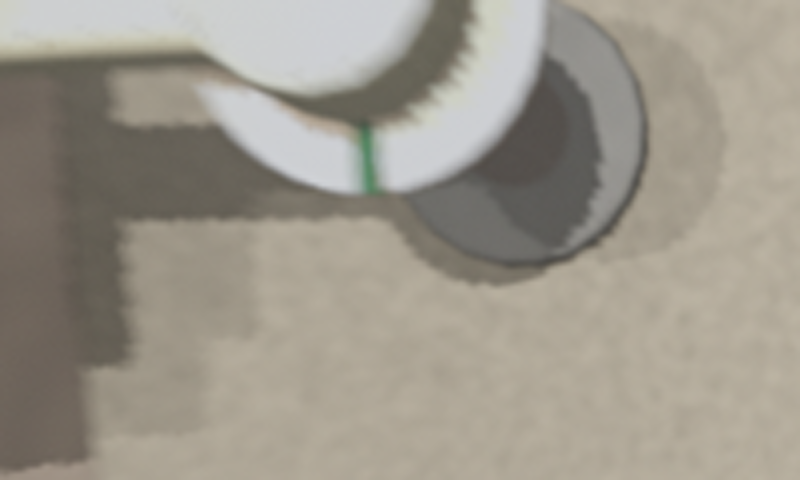

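```bash
python3 -c "
import numpy as np
from scipy.optimize import least_squares
P=np.array([[.608,.1564],[.6186,.1861],[.6546,.2103],[.6818,.2103]])
print(least_squares(lambda a:np.hypot(*(P-a).T)-.062,[.67,.15]).x)
from h import *
go([.6843,.2112,.40],78)
m,im=shot('wrist','w37')
"
```

```text
[0.66930237 0.14989178]
tcp [0.6679 0.2008 0.3884] yaw 56.27 shift [ 17.7   7.9 -11.6] turn -21.73 j7 -1.05 t 64.53 gap 0.0524
```

View pics/w37.png

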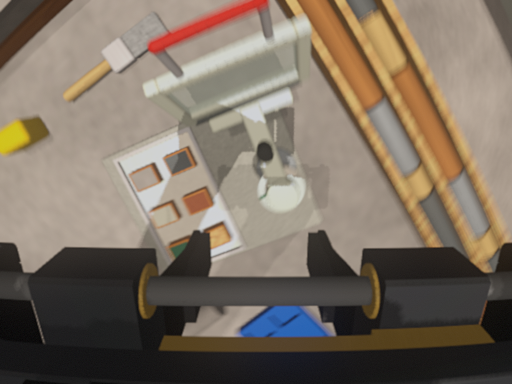

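Call:
{"method": "send_rows", "body": {"rows": [[6,3,0,-7],[12,6,0,-15],[17,8,0,-21.7],[17,8,60,-21.7],[17,8,100,-21.7],[17,8,130,-21.7],[17,8,133,-21.7],[17,8,133,-21.7]]}}

```text
time_s: 65.58
tool_pos: [0.6836, 0.21, 0.2565]
tool_rot: [0.779, 0.627, 0.001, 0.0]
contact_force: [0.2, -0.0, -0.7]
finger_gap: 0.0521
```

```bash
python3 -c "
from h import *
m,im=shot('wrist','w38')
go([.6833,.2110,.185],78)
"
```

```text
tcp [0.6838 0.2103 0.2572] yaw 77.66 shift [ 0.4 -0.9 72.2] turn -0.34 j7 -0.72 t 65.62 gap 0.0524
```

View pics/w38.png

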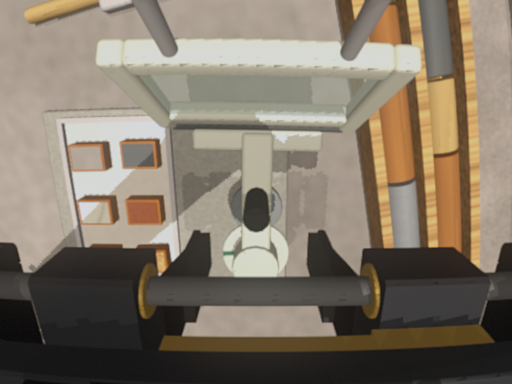

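Call:
{"method": "send_rows", "body": {"rows": [[0,-1,20,0],[0,-1,42,0],[0,-1,62,0],[0,-1,72,0],[0,-1,72,0],[0,-1,72,0]]}}

```text
time_s: 66.38
tool_pos: [0.6827, 0.2105, 0.1837]
tool_rot: [0.779, 0.627, 0.001, 0.0]
contact_force: [0.5, -0.4, 0.2]
finger_gap: 0.0523
```

Call:
{"method": "send_rows", "body": {"rows": [[0,0,0,0],[0,0,0,0],[0,0,0,0],[0,0,0,0]], "hand": 1}}

```text
time_s: 66.88
tool_pos: [0.6822, 0.2102, 0.1829]
tool_rot: [0.779, 0.627, 0.0, 0.0]
contact_force: [1.5, 0.4, 0.6]
finger_gap: 0.0204
```

```bash
python3 -c "
from arc import *
s=state();print(s['tool_pos'],s['contact_force'],s['finger_gap'],yawof(s['tool_rot']))
arc((.6695,.150),[6,12,18,24,30,36,42,48])
"
```

```text
[0.68224527 0.21020157 0.18290203] [1.52886587 0.36100782 0.57657689] 0.02044842292056228 77.68373970139457
radius 61.53593292955407 heading 78.04641730458444
6 [-0.4 -6.4 -0. ] -6
12 [ -1.4 -12.8  -0. ] -12
18 [ -3.1 -19.   -0. ] -18
24 [ -5.5 -25.   -0. ] -24
30 [ -8.4 -30.7  -0. ] -30
36 [-12.  -36.1  -0. ] -36
42 [-16.1 -41.1  -0. ] -42
48 [-20.6 -45.6  -0. ] -48
```

Call:
{"method": "send_rows", "body": {"rows": [[0,0,0,0],[-0.4,-6.4,0,-6],[-1.4,-12.8,0,-12],[-3.1,-19,0,-18],[-5.5,-25,0,-24],[-8.4,-30.7,0,-30],[-12,-36.1,0,-36],[-16.1,-41.1,0,-42]]}}

```text
time_s: 67.88
tool_pos: [0.6396, 0.205, 0.1829]
tool_rot: [0.501, 0.866, 0.002, 0.0]
contact_force: [4.3, 3.8, -1.9]
finger_gap: 0.0174
```

```bash
python3 -c "
from arc import *
s=state();print(s['tool_pos'],s['contact_force'],s['finger_gap'],yawof(s['tool_rot']))
arc((.6695,.150),[6,12,18,24,30,36,42,44,46,48])
"
```

```text
[0.63960388 0.20500696 0.18285131] [ 4.32436417  3.82067021 -1.85839028] 0.01735568524492069 119.91562631128224
radius 62.60625428612053 heading 118.52394657400934
6 [-0.2 -6.6 -0. ] -6
12 [ -1.1 -13.   -0.1] -12
18 [ -2.6 -19.4  -0.1] -18
24 [ -4.8 -25.6  -0.1] -24
30 [ -7.6 -31.5  -0.1] -30
36 [-11.1 -37.1  -0.2] -36
42 [-15.1 -42.3  -0.2] -42
44 [-16.5 -43.9  -0.2] -44
46 [-18.  -45.5  -0.2] -46
48 [-19.6 -47.   -0.2] -48
```

Call:
{"method": "send_rows", "body": {"rows": [[-0.2,-6.5,0,-6],[-1.1,-13,0,-12],[-2.6,-19.4,0,-18],[-4.8,-25.6,0,-24],[-7.6,-31.5,0,-30],[-11.1,-37,0,-36],[-15.1,-42.2,0,-42],[-15.1,-42.2,0,-42]]}}

```text
time_s: 68.88
tool_pos: [0.6105, 0.1705, 0.1828]
tool_rot: [0.158, 0.987, 0.002, 0.001]
contact_force: [2.7, 2.8, -2.8]
finger_gap: 0.0171
```

```bash
python3 -c "
from arc import *
s=state();print(s['tool_pos'],s['contact_force'],s['finger_gap'],yawof(s['tool_rot']))
arc((.6695,.150),[2,4,6,7,8])
shot('wrist','w39')
"
```

```text
[0.61054313 0.17047456 0.18283165] [ 2.71669645  2.78556613 -2.82336535] 0.01709826782652558 161.79459607741555
radius 62.41089309996073 heading 160.84889462899238
2 [-0.  -2.2 -0. ] -2
4 [-0.1 -4.4 -0. ] -4
6 [-0.2 -6.5 -0. ] -6
7 [-0.3 -7.6 -0. ] -7
8 [-0.5 -8.7 -0. ] -8
```

View pics/w39.png

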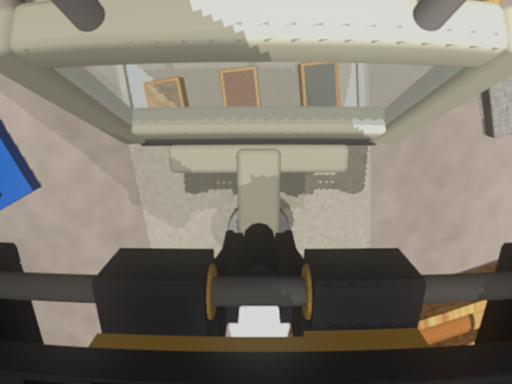

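Call:
{"method": "send_rows", "body": {"rows": [[-0.1,-4.4,0,-3.5],[-0.3,-8,0,-7],[-0.3,-8,0,-6.5],[-0.3,-8,0,-6.5]]}}

```text
time_s: 69.42
tool_pos: [0.6088, 0.1636, 0.1829]
tool_rot: [0.102, 0.995, 0.002, 0.002]
contact_force: [5.9, 4.8, -4.6]
finger_gap: 0.0169
```

Call:
{"method": "send_rows", "body": {"rows": [[0,0,0,0],[0,0,0,0],[0,0,-20,0],[0,0,-55,0],[0,0,-105,0],[0,0,-155,0],[0,0,-180,0],[0,0,-180,0]], "hand": 0.6}}

```text
time_s: 70.42
tool_pos: [0.6079, 0.1623, 0.3666]
tool_rot: [0.103, 0.995, 0.001, 0.003]
contact_force: [0.7, 0.2, -1.2]
finger_gap: 0.035
```

```bash
python3 -c "
from arc import *
arc((.6695,.150),[])
shot('wrist','w40');shot('scene','s40',(160,60,400,240),3)
go([.60,.14,.4],168)
"
```

```text
radius 62.84586765891294 heading 168.67833008282528
tcp [0.6071 0.1615 0.363 ] yaw 168.19 shift [  2.5 -22.5 -37. ] turn 0.19 j7 0.85 t 70.53 gap 0.035
```

View pics/w40.png

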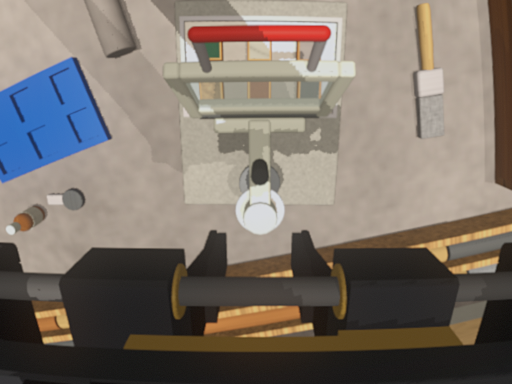

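View pics/s40.png

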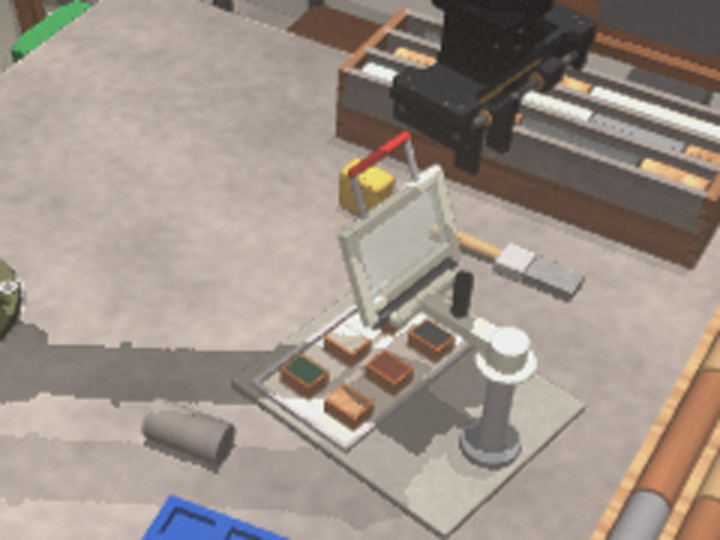

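```bash
python3 -c "
from det import *
m,im=load('w40')
cv2.imwrite('pics/w40a.png',cv2.resize(im[0:240,160:360],None,fx=2.5*1.0,fy=2.5,interpolation=cv2.INTER_CUBIC))
cv2.imwrite('pics/w40b.png',cv2.resize(im[110:240,210:310],None,fx=4.5,fy=4.5,interpolation=cv2.INTER_CUBIC))
h=cv2.cvtColor(im,cv2.COLOR_BGR2HSV);r=cv2.inRange(h,(0,150,80),(6,255,255))|cv2.inRange(h,(174,150,80),(180,255,255));r[80:]=0
ys,xs=np.nonzero(r);L=cv2.fitLine(np.c_[xs,ys].astype(np.float32),2,0,.01,.01).ravel();print(L,xs.min(),xs.max())
a=[(x,L[3]+(x-L[2])*L[1]/L[0]) for x in(195,325)];p=toz(m,a,.305);d=p[1]-p[0];print(p,np.degrees(np.arctan2(d[1],d[0])))
"
```

```text
[ 9.9996263e-01 -8.6448975e-03  2.5859518e+02  3.3212502e+01] 188 329
[[0.48517949 0.14785302 0.305     ]
 [0.50115016 0.22765071 0.305     ]] 78.68238185402583
```

View pics/w40a.png

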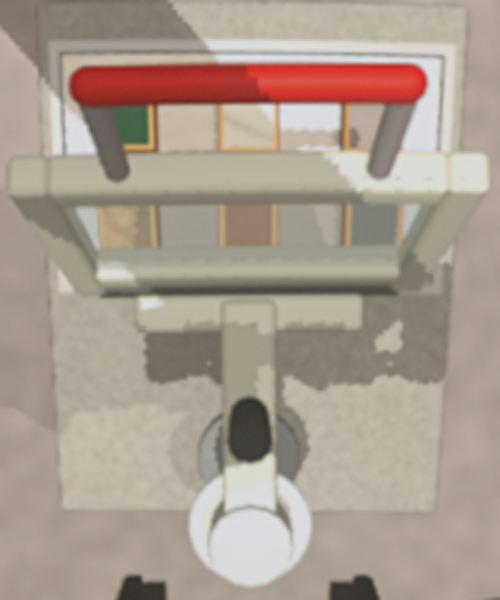

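View pics/w40b.png

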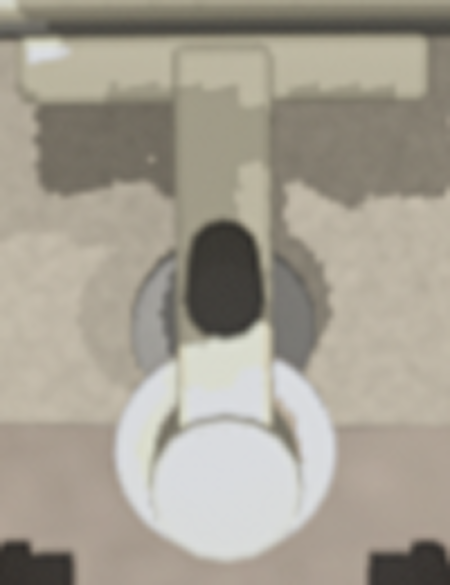

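```bash
python3 -c "
from det import *
m,im=load('w40')
f=lambda u,v:(160+u/2.5-.3,v/2.5-.3)
for n,a,b in(('back',(62,510),(437,511)),('front',(40,5),(467,9)),('left',(62,510),(40,5)),('right',(437,511),(467,9)),('trayfront',(62,53),(440,55))):
  p=toz(m,[f(*a),f(*b)],.012);d=p[1]-p[0];print(n,np.degrees(np.arctan2(d[1],d[0])).round(2),np.linalg.norm(d).round(4),p.round(4).tolist())
# tray line contours at several images (w33) 
m,im=load('w33')
p=toz(m,[(146,54),(320,53),(317,157),(151,157)],.012)
for a,b in((1,0),(2,3)): d=p[a]-p[b];print(np.degrees(np.arctan2(-d[1],-d[0])))
m,im=load('w11')
g=cv2.cvtColor(im,cv2.COLOR_BGR2HSV);w=cv2.inRange(g,(0,0,195),(180,14,255));w[200:]=0
N,l,s,_=cv2.connectedComponentsWithStats(w);j=1+np.argmax(s[1:,4]);c=cv2.findContours((l==j).astype(np.uint8),0,1)[0][0][:,0].astype(float)
P=toz(m,c,.012)[:,:2];r=cv2.minAreaRect((P*1000).astype(np.float32));print(r)
c=P-np.array(r[0])/1000
th=np.radians(-12);o=np.c_[c@[np.cos(th),np.sin(th)],c@[-np.sin(th),np.cos(th)]]*1000
for ax,sg in((0,1),(0,-1),(1,1),(1,-1)):
  k=(o[:,ax]*sg>(60 if ax==0 else 104))&(abs(o[:,1-ax])<(95 if ax==0 else 50))
  q=np.polyfit(o[k,1-ax],o[k,ax],1);print(ax,sg,k.sum(),'slope deg',np.degrees(q[0]),q[1])
"
```

```text
back 77.98 0.2484 [[0.6783, 0.0231, 0.012], [0.73, 0.2661, 0.012]]
front 77.73 0.2446 [[0.3803, 0.0897, 0.012], [0.4323, 0.3287, 0.012]]
left 167.42 0.3053 [[0.6783, 0.0231, 0.012], [0.3803, 0.0897, 0.012]]
right 168.12 0.3043 [[0.73, 0.2661, 0.012], [0.4323, 0.3287, 0.012]]
trayfront 77.93 0.2183 [[0.4087, 0.0957, 0.012], [0.4544, 0.3091, 0.012]]
77.97462315607149
77.91652333372976
((498.8125, 185.65176391601562), (222.50599670410156, 134.27474975585938), 77.81807708740234)
0 1 114 slope deg -2.0101131587457033 63.80729907600174
0 -1 103 slope deg 0.13116865374415715 -66.01165593568865
1 1 58 slope deg 0.44812231777952155 110.09970938621179
1 -1 27 slope deg -2.469351273363344 -108.9740976355678
```

```bash
python3 -c "
from h import *
go([.4925,.187,.40],78.7)
"
```

```text
tcp [0.6071 0.1615 0.363 ] yaw 168.19 shift [117.3   1.5 -37.1] turn 89.49 j7 0.85 t 70.53 gap 0.035
```

Call:
{"method": "send_rows", "body": {"rows": [[0,0,-25,8],[15,0,-40,17],[35,0,-40,27],[55,0,-40,37],[75,1,-40,47],[95,1,-40,57],[110,1,-40,67],[117,1,-40,77]]}}

```text
time_s: 71.53
tool_pos: [0.4916, 0.1863, 0.4017]
tool_rot: [0.702, 0.712, -0.001, -0.0]
contact_force: [-0.2, 0.2, 0.5]
finger_gap: 0.0347
```

```bash
python3 -c "
from h import *
go([.4925,.187,.355],78.7)
"
```

```text
tcp [0.4916 0.1863 0.4017] yaw 90.87 shift [ 0.7  1.  46.7] turn 12.17 j7 -0.44 t 71.53 gap 0.0347
```

Call:
{"method": "send_rows", "body": {"rows": [[0,1,0,9],[0,1,25,12.2],[0,1,45,12.2],[0,1,46,12.2],[0,1,46,12.2]]}}

```text
time_s: 72.15
tool_pos: [0.4938, 0.1863, 0.3569]
tool_rot: [0.772, 0.636, -0.0, -0.0]
contact_force: [-0.3, -0.2, 0.1]
finger_gap: 0.0347
```

```bash
python3 -c "
from h import *
m,im=shot('wrist','w41')
go([.4925,.187,.286],78.7)
print(proj(m,[[.4925,.187,.305]]))
h=cv2.cvtColor(im,cv2.COLOR_BGR2HSV);r=cv2.inRange(h,(0,150,80),(6,255,255))|cv2.inRange(h,(174,150,80),(180,255,255))
ys,xs=np.nonzero(r);print(xs.min(),xs.max(),ys.min(),ys.max())
"
```

```text
tcp [0.4941 0.1865 0.3573] yaw 78.98 shift [ 0.2 -1.7 71.3] turn 0.28 j7 -0.64 t 72.2 gap 0.0346
[[256.76526656 214.90282386]]
252 265 151 273
```

View pics/w41.png

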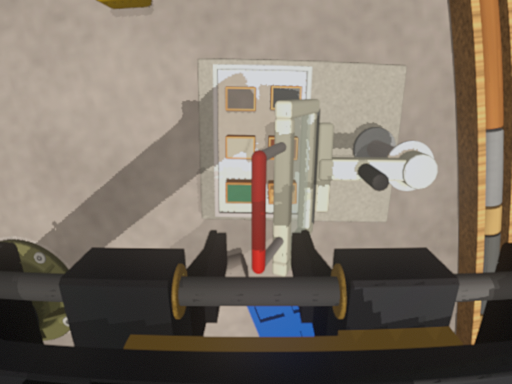

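Call:
{"method": "send_rows", "body": {"rows": [[0,-0.5,20,0],[0,-0.5,42,0],[0,-0.5,62,0],[0,-0.5,71,0],[0,-0.5,71,0],[0,-0.5,71,0]]}}

```text
time_s: 72.95
tool_pos: [0.4939, 0.1869, 0.2869]
tool_rot: [0.772, 0.636, 0.001, 0.0]
contact_force: [0.1, -0.6, 0.1]
finger_gap: 0.0349
```

```bash
python3 -c "
from h import *
m,im=shot('wrist','w42')
go([.4925,.187,.286],78.7);print(state()['contact_force'])
"
```

```text
tcp [0.4939 0.1868 0.2868] yaw 78.99 shift [-0.1 -1.4  0.8] turn 0.29 j7 -0.65 t 73.0 gap 0.0347
[ 0.12917918 -0.39592235  0.18964528]
```

View pics/w42.png

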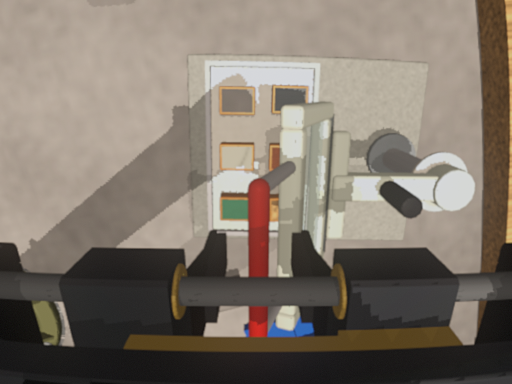

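Call:
{"method": "send_rows", "body": {"rows": [[0,0,0,0],[0,0,0,0],[0,0,0,0],[0,0,0,0],[0,0,0,0]], "hand": 1}}

```text
time_s: 73.62
tool_pos: [0.4935, 0.1866, 0.2858]
tool_rot: [0.772, 0.636, 0.0, 0.0]
contact_force: [0.4, -0.4, -0.1]
finger_gap: 0.0087
```

```bash
python3 -c "
from h import *
go([.4925,.187,.286],78.7)
s=state();P=s['tool_pos'];r=R.from_quat(s['tool_rot']);print(s['contact_force'],s['finger_gap'])
g=P+[0,0,.019]
t0=np.arcsin((g[2]-.161)/.157);print('tilt',np.degrees(t0),'radial',np.hypot(*(g[:2]-[.6695,.150])),(.12+.157*np.cos(t0)),'head',np.degrees(np.arctan2(g[1]-.15,g[0]-.6695)))
h0=168.7;
for t in (63,60,57,54,51,48,45,42,39,36,33,30,29):
  f=(np.degrees(t0)-t)/(np.degrees(t0)-30)
  h=np.radians(h0-.8*f);hh=np.radians(h0);t_=np.radians(t)
  rad=lambda q:.12+.157*np.cos(q)
  d=np.array([rad(t_)*np.cos(h)-rad(t0)*np.cos(hh),rad(t_)*np.sin(h)-rad(t0)*np.sin(hh),.157*(np.sin(t_)-np.sin(t0))])
  print(t,(r.inv().apply(d)*1000).round(1))
"
```

```text
tcp [0.4935 0.1866 0.2858] yaw 78.98 shift [ 0.2 -1.1 -0.2] turn 0.28 j7 -0.65 t 73.62 gap 0.0087
[ 0.4493795  -0.42978621 -0.11207021] 0.008749654752875062
tilt 66.33576363326017 radial 0.17975308229155462 0.18301605524685138 head 168.26520690500243
63 [ 0.3 -8.3  3.9]
60 [  0.6 -15.5   7.8]
57 [  0.8 -22.5  12.1]
54 [  1.2 -29.3  16.8]
51 [  1.5 -35.8  21.8]
48 [  1.8 -42.   27.1]
45 [  2.1 -48.   32.8]
42 [  2.5 -53.6  38.7]
39 [  2.8 -59.   45. ]
36 [  3.2 -64.   51.5]
33 [  3.6 -68.6  58.3]
30 [  3.9 -72.9  65.3]
29 [  4.1 -74.3  67.7]
```

Call:
{"method": "send_rows", "body": {"rows": [[0,-8.3,3.9,0],[0.3,-15.5,7.8,0],[0.5,-22.5,12.1,0],[0.7,-29.3,16.8,0],[0.9,-35.8,21.8,0],[1.1,-42,27.1,0],[1.3,-48,32.8,0]]}}

```text
time_s: 74.5
tool_pos: [0.4452, 0.1972, 0.253]
tool_rot: [0.772, 0.636, -0.001, -0.0]
contact_force: [0.5, -1.3, 5.7]
finger_gap: 0.0084
```

Call:
{"method": "send_rows", "body": {"rows": [[0.2,-5.6,6,0],[0.4,-11,12.2,0],[0.7,-16,18.7,0],[1,-20.6,25.5,0],[1.2,-24.5,31.8,0],[1.2,-24.9,32.5,0],[1.2,-24.9,32.5,0]]}}

```text
time_s: 75.38
tool_pos: [0.4196, 0.2035, 0.2197]
tool_rot: [0.771, 0.636, -0.002, -0.001]
contact_force: [-6.0, -0.1, 4.3]
finger_gap: 0.0083
```

```bash
python3 -c "
from h import *
s=state();g=s['tool_pos']+[0,0,.019];print(g,s['contact_force'],s['finger_gap'])
print('tilt z',np.degrees(np.arcsin((g[2]-.161)/.157)),'tilt r',np.degrees(np.arccos((np.hypot(*(g[:2]-[.6695,.150]))-.12)/.157)),'head',np.degrees(np.arctan2(g[1]-.15,g[0]-.6695)))
shot('wrist','w43')
shot('scene','s43',(160,60,400,240),3)
"
```

```text
[0.41958273 0.20349178 0.23870872] [-5.96272482 -0.06214322  4.26626192] 0.008281988674493444
tilt z 29.667112016999237 tilt r 30.282128904499217 head 167.91881607565765
```

View pics/s43.png

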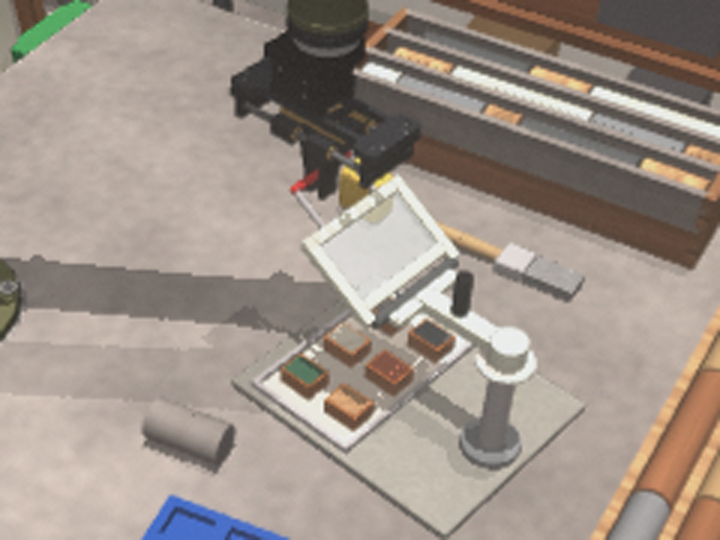

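Call:
{"method": "send_rows", "body": {"rows": [[0,0,0,0],[0,0,0,0],[0,0,0,0],[0,0,0,0]], "hand": 0.6}}

```text
time_s: 75.97
tool_pos: [0.4224, 0.2029, 0.2205]
tool_rot: [0.772, 0.636, 0.0, -0.0]
contact_force: [-0.3, 1.1, -0.4]
finger_gap: 0.0333
```

Call:
{"method": "send_rows", "body": {"rows": [[0,0,-15,0],[0,0,-40,0],[0,0,-80,0],[0,0,-120,0],[0,0,-150,0],[0,0,-150,0]]}}

```text
time_s: 76.72
tool_pos: [0.4235, 0.2037, 0.3738]
tool_rot: [0.772, 0.636, 0.003, 0.001]
contact_force: [-0.1, -0.7, 0.0]
finger_gap: 0.0349
```

```bash
python3 -c "
from h import *
go([.50,-.10,.40],78.7)
m,im=shot('wrist','w44')
h=cv2.cvtColor(im,cv2.COLOR_BGR2HSV);r=cv2.inRange(h,(0,150,80),(6,255,255))|cv2.inRange(h,(174,150,80),(180,255,255))
ys,xs=np.nonzero(r);print(xs.min(),xs.max(),ys.min(),ys.max())
"
```

```text
tcp [0.4235 0.2037 0.3738] yaw 78.99 shift [-283.4  133.2  -26.2] turn 0.29 j7 -0.61 t 76.72 gap 0.0349
249 258 138 230
```

View pics/w44.png

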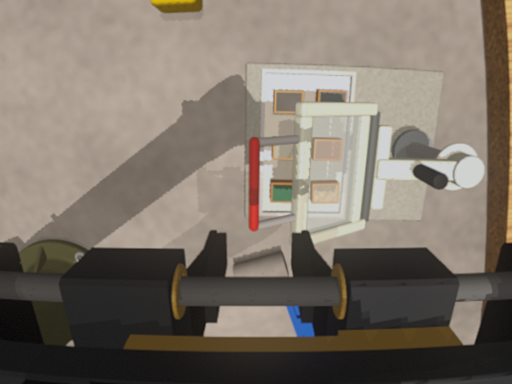

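Call:
{"method": "send_rows", "body": {"rows": [[-20,10,-20,0],[-60,28,-40,0],[-100,47,-45,0],[-145,68,-45,0],[-190,89,-45,0],[-235,110,-45,0],[-270,127,-45,0],[-283,133,-45,0]]}}

```text
time_s: 77.78
tool_pos: [0.4985, -0.1027, 0.4141]
tool_rot: [0.773, 0.635, -0.001, -0.001]
contact_force: [-0.1, 0.5, -0.6]
finger_gap: 0.0342
```

Call:
{"method": "send_rows", "body": {"rows": [[0,0,0,0],[0,0,0,0]]}}

```text
time_s: 78.03
tool_pos: [0.4987, -0.0979, 0.4157]
tool_rot: [0.771, 0.637, 0.0, -0.0]
contact_force: [-0.2, -0.0, -0.4]
finger_gap: 0.0348
```

Run:
```python
from h import *
m,im=shot('wrist','w45')
mt,it=shot('top','t45',(110,120,370,250),3)
ms,is_=shot('scene','s45',(160,60,400,240),3)
def bar(im,box):
    h=cv2.cvtColor(im,cv2.COLOR_BGR2HSV);r=cv2.inRange(h,(0,150,70),(6,255,255))|cv2.inRange(h,(172,150,70),(180,255,255))
    k=np.zeros_like(r);x0,y0,x1,y1=box;k[y0:y1,x0:x1]=r[y0:y1,x0:x1]
    N,l,s,c=cv2.connectedComponentsWithStats(k);j=1+np.argmax(s[1:,4]);print(s[j],c[j]);return c[j]
a=bar(it,(170,200,240,250));b=bar(is_,(230,90,300,150))
p,e=tri(mt,a,ms,b);print(p,e,'tilt',np.degrees(np.arcsin((p[2]-.161)/.157)),np.degrees(np.arctan2(p[1]-.15,p[0]-.6695)),np.hypot(p[0]-.6695,p[1]-.15))
```

```text
[174 222  31   8  93] [189.07526882 225.72043011]
[275 111   1   1   1] [275. 111.]
[0.43216592 0.2080131  0.26615468] 0.02661459356212293 tilt 42.049705221931674 166.2641634677203 0.2443214816287929
```

View pics/w45.png

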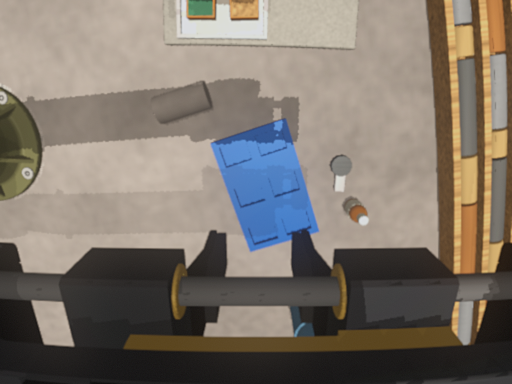

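View pics/s45.png

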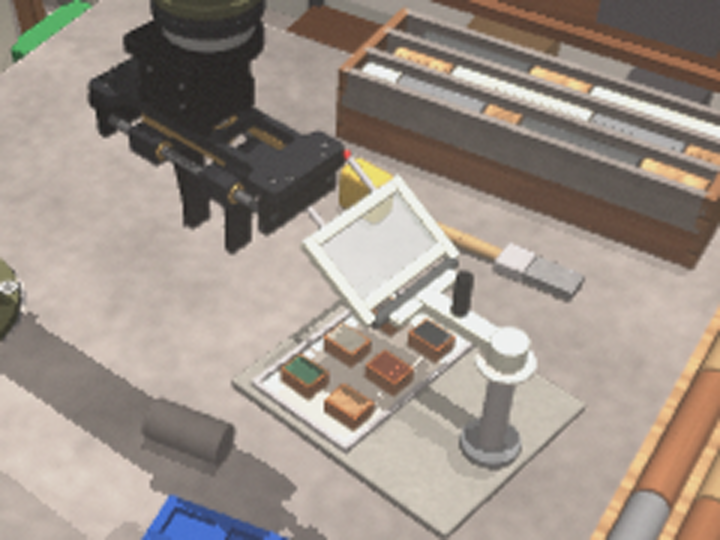

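View pics/t45.png

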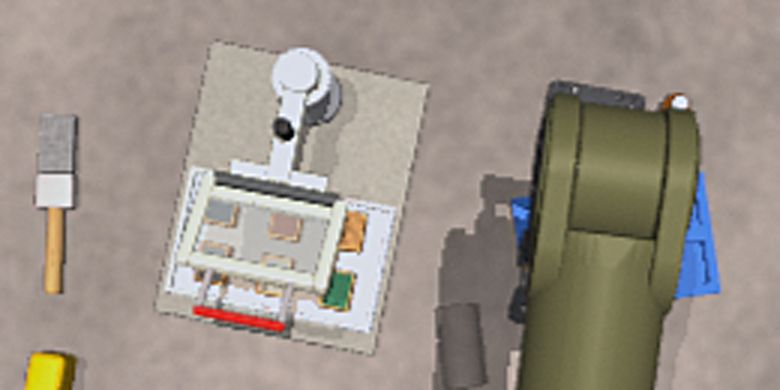

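Call:
{"method": "send_rows", "body": {"rows": [[-20,0,0,0],[-60,0,0,0],[-110,5,0,0],[-155,10,0,0],[-190,15,0,0],[-200,15,0,0],[-200,15,0,0]]}}

```text
time_s: 79.05
tool_pos: [0.4755, -0.2985, 0.4156]
tool_rot: [0.772, 0.636, 0.0, -0.0]
contact_force: [-0.2, -0.4, 0.2]
finger_gap: 0.0351
```

Run:
```python
from h import *
mt,it=shot('top','t46',(110,120,370,250),3)
ms,is_=shot('scene','s46',(160,60,400,240),3)
def bar(im,box):
    h=cv2.cvtColor(im,cv2.COLOR_BGR2HSV);r=cv2.inRange(h,(0,130,70),(6,255,255))|cv2.inRange(h,(170,130,70),(180,255,255))
    k=np.zeros_like(r);x0,y0,x1,y1=box;k[y0:y1,x0:x1]=r[y0:y1,x0:x1]
    N,l,s,c=cv2.connectedComponentsWithStats(k);j=1+np.argmax(s[1:,4]);print(s[j],c[j]);return c[j]
a=bar(it,(170,200,240,250));b=bar(is_,(230,90,300,150))
p,e=tri(mt,a,ms,b);r=np.hypot(p[0]-.6695,p[1]-.15);print(p,e,'tilt',np.degrees(np.arcsin((p[2]-.161)/.157)),np.degrees(np.arctan2(p[1]-.15,p[0]-.6695)),r,np.degrees(np.arccos((r-.12)/.157)))
```

```text
[174 222  31   9  98] [189.2755102  225.74489796]
[257 110  20  14  50] [266.58 116.74]
[0.42094569 0.20361795 0.24339449] 2.3714417702547972e-05 tilt 31.655162572340274 167.82673540195256 0.25427176055085354 31.21438840505032
```

View pics/s46.png

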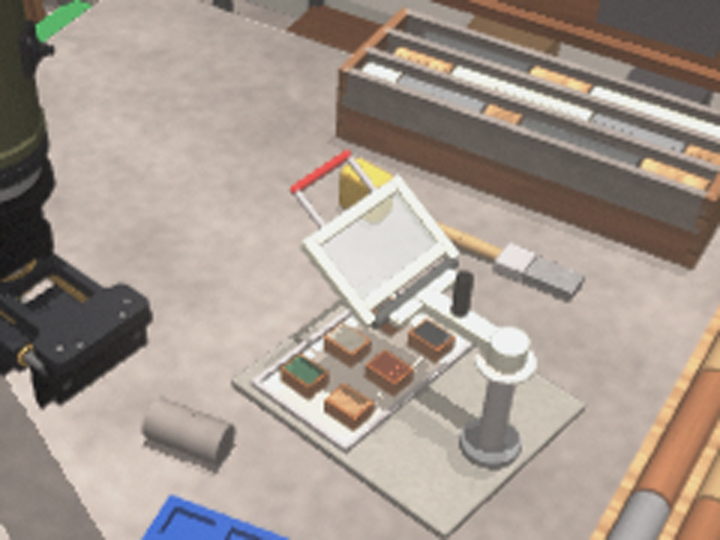

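```bash
python3 -c "
from rig import *
print(finish_job())"
```

```text
the job is handed in; nothing more can be done
None
```

The job is done and handed in at about 79 s of the 210 s allowed. The rig reports no verdict.

**What I did:**
- Tipped the magnifier head up to about 67° and swung the arm about 90° to the left, clear of the tray.
- Moved all six blocks from the mould into the tray as a 2 x 3 grid, stone faces up.
- The tan block had been knocked against the tray rim after I placed it. I gripped it again and put it back in its slot.
- Swung the arm back, lowered the head by its red bar, let go, and moved the gripper well away.

**Last checks:**
- **Swivel:** the arm's heading read 167.8°, against 167.9° for the stand, so it is square to within about 0.2°.
- **Tilt:** the readings disagreed slightly. The gripper's position at release gave 29.7° to 30.3°. The two-camera measurement after release gave 31.2° to 31.7°.
- **Blocks:** all six show in the tray in the top view, some through the lens. The near-left block is hidden behind the lens in the scene view. All six showed clear of each other and of the rim just before I swung the magnifier back.
- **Bench:** I made no contact with the other objects. The largest wrist force I read was about 25 N, during the tipping.

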